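# Load the tracker charging rack and switch it on

## Task

Take the three tracker modules off the mat and, one by one and without forcing them, drop each into the pocket of its own colour in the sloping charging rack so that it sits fully home on the pocket floor, coloured end out. When all three are in, push the rack's power lever all the way over to on, away from the robot. Leave the mug, the carton and the tape roll where they are.

Things in the scene. Friction and masses are not known exactly. Their poses are not given: they have to be found in the camera images.
- tracker_red: Loose tracker module, a small upright block 30 (x) x 22 (y) x 36 (z) mm, 30 g, heavier at the foot, white with a thin black line and a red top; origin at the centre of its underside, z up through the coloured top. Starts upright on the mat turned up to 46 degrees either way. A half turn about z makes no difference.
- tracker_yellow: Loose tracker module, a small upright block 30 (x) x 22 (y) x 36 (z) mm, 30 g, heavier at the foot, white with a thin black line and a yellow top; origin at the centre of its underside, z up through the coloured top. Starts upright on the mat turned up to 46 degrees either way. A half turn about z makes no difference.
- tracker_blue: Loose tracker module, a small upright block 30 (x) x 22 (y) x 36 (z) mm, 30 g, heavier at the foot, white with a thin black line and a blue top; origin at the centre of its underside, z up through the coloured top. Starts upright on the mat turned up to 46 degrees either way. A half turn about z makes no difference.
- pocket_red (a point): Centre of the floor of the red-marked pocket, the left (+y) one of the row seen from the robot; the pocket is 35 (deck x) x 27 (deck y) mm and 14 mm deep along deck z, its mouth bevelled 3 mm, with a flat red patch above and below it on the deck.
- pocket_yellow (a point): Centre of the floor of the yellow-marked pocket, the middle one of the row seen from the robot; the pocket is 35 (deck x) x 27 (deck y) mm and 14 mm deep along deck z, its mouth bevelled 3 mm, with a flat yellow patch above and below it on the deck.
- pocket_blue (a point): Centre of the floor of the blue-marked pocket, the right (-y) one of the row seen from the robot; the pocket is 35 (deck x) x 27 (deck y) mm and 14 mm deep along deck z, its mouth bevelled 3 mm, with a flat blue patch above and below it on the deck.
- deck: Grey top plate of the fixed charging rack, 90 (x) x 222 (y) x 24 (z) mm, sloped 30 degrees to face the robot (rack yaw varies). Origin at the centre of its underside; x runs up the slope away from the robot, y along the row of pockets (70 mm pitch, at x = 0), z is the outward normal. Pocket floors lie at z = 10 mm, the face at 24 mm. Lowest edge 15 mm, highest 81 mm above the table.
- switch (a joint): Angle of the power lever beyond the left (+y) end of the deck, on the same rack: 0 leaning towards the robot (off), 1.0 leaning away (on), upright at 0.5. It starts between 0 and 0.2, moves stiffly (about 1 N at the ball) and stays where it is left; stops at both ends.
- switch_tip (a point): Centre of the green ball, 26 mm across, at the end of the lever's 10 mm steel rod. The pivot axis is parallel to deck y, 30 mm above the table; the ball's centre is 80 mm from it. The lever swings in the vertical plane of the slope. It stands on a block 70 x 50 mm, top 33 mm above the table; the block's centre lies under the pivot.
- mat: Thin grey fixed mat, 200 (x) x 260 (y) x 3 mm thick, on which the trackers stand; origin at the centre of its underside.
- mug: Bystander: loose blue mug, 76 mm across, 90 mm tall; origin at the centre of its underside.
- carton: Bystander: loose cardboard carton 70 x 100 x 60 mm; origin at the centre of its underside.
- tape: Bystander: loose orange tape roll lying flat, 90 mm across, 24 mm tall; origin at the centre of its underside.
Mind the look-alikes: they are no part of the job. What is shaped like the tracker_red but green is not meant.

How it is judged:
On the way, in this order (a step that is already met when the one before it is completed fails the run):
1. all three trackers sit fully home in the pockets of their own colours and are let go, with the lever still off (distance between tracker_red and pocket_red below 0.006 m and angle between the z axis of each of tracker_red, tracker_yellow, tracker_blue and the z axis of deck, either way round below 0.12 rad and distance between tracker_yellow and pocket_yellow below 0.006 m and distance between tracker_blue and pocket_blue below 0.006 m and contact force between each of tracker_red, tracker_yellow, tracker_blue and the fingers below 0.05 N and value of joint switch below 0.5 rad), for 0.2 s.
2. the power lever is pushed all the way over to on (value of joint switch above 0.9 rad), for 0.1 s.
At the end, for the whole second after the job is handed in: Each tracker is at rest, released, in the pocket of its own colour: the centre of its underside within 6 mm of the centre of the pocket floor and its axis within 0.12 rad of the deck's normal, coloured end out; the lever stands at 0.9 rad or more (distance between tracker_red and pocket_red below 0.006 m and angle between the z axis of each of tracker_red, tracker_yellow, tracker_blue and the z axis of deck, either way round below 0.12 rad and distance between tracker_yellow and pocket_yellow below 0.006 m and distance between tracker_blue and pocket_blue below 0.006 m and contact force between each of tracker_red, tracker_yellow, tracker_blue and the fingers below 0.05 N and value of joint switch above 0.9 rad and linear speed of each of tracker_red, tracker_yellow, tracker_blue below 0.02 m/s); the robot touches nothing.
It fails at once if the mug is moved more than 30 mm (distance of mug from where it was at the start of the episode above 0.03 m).
It fails at once if the carton is moved more than 30 mm (distance of carton from where it was at the start of the episode above 0.03 m).
It fails at once if the tape roll is moved more than 30 mm (distance of tape from where it was at the start of the episode above 0.03 m).
It fails at once if a tracker is rammed into the rack (over 40 N) (contact force between any of tracker_red, tracker_yellow, tracker_blue and deck above 40 N).
It also fails if it takes over 72 s, if anything falls off the work surface, if the arm or the gripper's body presses on something with over 40 N, if the wrist force passes 120 N, or if a joint passes its speed limit or range.

## Robot

A 6-joint arm with a two-finger parallel gripper is mounted at the origin on the work surface. World frame = base frame: x ahead of the robot, y to its left, z up, the work surface at z = 0. Lengths are in m, angles in rad, forces in N, time in s.
With the tool pointing down it reaches from about 0.35 to 0.775 m from the base axis. Payload 7.3 kg.
Tool frame: the origin (TCP) lies at the very end of the fingers, on their centre line; the grasp point (between the pads) lies 19 mm behind it; z points along the fingers, y is the line along which they close (so a half turn about z gives the same grasp; the last joint's range is limited). The gripper opens to 92 mm and grips with 3 to 60 N. Pads are 19 mm wide; open, the fingers measure 130 mm over their backs; the gripper's body (75 mm by 190 mm) begins 47 mm behind the grasp point.
Start: joints at [1.162, 0.342, 1.524, -0, 1.275, -0.146], TCP at [0.136, 0.507, 0.227] pointing down, gripper open.
Joint ranges: [-2.53, 2.53], [-0.77, 2.02], [0.04, 2.7], [-1, 4.14], [0.28, 2.66], [-3.11, 3.11]. Speed limits (rad/s): [2.57, 2.57, 3.14, 3.14, 3.14, 3.14].

## Interface

Orientations are given as [roll, pitch, yaw] about the fixed x, y, z axes, in that order (R = Rz(yaw) Ry(pitch) Rx(roll)).
In Python, from cell import * gives the robot as it stands.
- The arm moves only by the tool step_arm, never from a script. Its argument "commands" is a list of rows, each a list of 7 numbers: the opening, from 0 (shut) to 1 (fully open), then the shift along the world's x, y, z in cm, then the turn, a rotation vector about the world's x, y, z in rad. A call has 1 to 5 rows; each row is the pose to reach, as a shift and turn from the pose commanded when the call began; what a row does not reach only later rows make up. A row lasts 1/12 s, in which the tool goes at most 41.7 mm and 7.16 degrees, less where a joint would pass 70% of its speed; a pose out of reach is approached as far as the arm can. A call with a gripper value outside its range is refused whole. The fingers move at their own pace and stop on an object; "grip_force" is the grip in N (left out, the last holds). Time passes only in rows, so rows that repeat a pose let the fingers close. It gives the time, the measured TCP pose, the force, the opening and the grip force at its end, in the units of the state.
- observe(): the state, without advancing time (a new reading comes with each control period).
- read_camera(name): name is "side" or "top" or "wrist"; returns the picture (400x640x3 uint8, red, green, blue); there is no depth.
- camera_model(name): a dict with "vfov" (degrees; the focal length in pixels is half the picture's height over the tangent of half this angle, whatever the lens; pixels are square), "cx", "cy" (the principal point, pixels), "k1" (the pictures are not rectified: a ray, as slopes to the right and down, at radius r is drawn at 1 + k1 r^2 times it, then the intrinsics apply), "world_to_cam" (4x4, takes a point from world to camera coordinates). Camera axes: x right, y up, looking along -z (the intrinsics and any distortion apply to the point x, -y, -z); pixel columns grow to the right and rows downward; lengths in m; the calibration is good to about 2 mm. A picture is of the moment at which its call begins: read the wrist's pose just before it. camera_model takes no time and is no camera call; for the wrist camera it gives the pose at the moment of the call.
- hand_in(): hands the job in; it is judged then, once.
The state is a dict: "time": time; "qpos": joint angles; "qvel": joint speeds; "joint_efforts": joint torques, N m; "tool_pos": TCP position; "tool_rot": TCP orientation; "contact_force": force on the tool from outside, world axes, zero at the start; "torque": the same for the moment, N m; "opening": finger opening in m; "grip_force": force on a finger pad.
Only numpy, scipy, OpenCV 4.12 (cv2) and the standard library are available. Lean on these libraries where they do the work, as an engineer would, in place of code of your own. Each camera call takes 0.05 s, during which the arm holds its last target. There are 200 camera calls.

## Working session

There is one attempt and no reset: what is moved stays moved. The work goes in short steps, Python scripts to look and compute and a tool call to move; the robot and the scene stay as the last step left them, time stands still between calls to the robot, and variables do not carry over. Pictures are saved under pics/ and viewed, at most 10 in all, crops included, and the job is handed in when it is done.

Besides the shell and the picture viewer there is one more tool, called after "Call:" as name(argument=value, ...) on one line, values as JSON. step_arm: Moves the arm, as the interface text tells. Its arguments: {"type":"object","properties":{"commands":{"type":"array"},"grip_force":{"type":"number"}},"required":["commands"]}

```bash
mkdir -p pics; ls; python3 - <<'E'
from cell import *
import cv2
s=observe();print(s)
for n in("top","side"):
    im=read_camera(n);cv2.imwrite(f"pics/{n}0.png",im[:,:,::-1]);m=camera_model(n);print(n,m)
E
```

```text
pics
{'time': 0.0, 'qpos': array([ 1.16202442e+00,  3.42717175e-01,  1.52502785e+00,  3.98347470e-05,
        1.27537998e+00, -1.46010253e-01]), 'qvel': array([-1.25674071e-03, -1.79617646e-03,  4.72893089e-04, -1.30339707e-03,
       -1.38572368e-04,  6.35920556e-05]), 'joint_efforts': array([ 3.82552080e-04, -4.31232512e+01, -2.44226682e+01,  7.18720886e-02,
        5.58517501e-02, -1.05313893e-04]), 'tool_pos': array([0.13617706, 0.50661199, 0.22604405]), 'tool_rot': array([-3.14008215e+00, -2.60631195e-04,  2.87881917e+00]), 'contact_force': array([ 0.58618348, -0.63425665, -0.64236518]), 'torque': array([-0.01686351, -0.01685725, -0.02632616]), 'grip_force': 0.0, 'opening': 0.091645423650981}
top {'vfov': 46.18477538337052, 'cx': 326.80334333333974, 'cy': 197.156444933088, 'k1': -0.08835819577834644, 'world_to_cam': array([[ 0.00400232, -0.9995374 ,  0.03014896, -0.08007615],
       [ 0.99124367,  0.00794477,  0.13180617, -0.56077854],
       [-0.13198472,  0.02935743,  0.99081692, -1.0355135 ],
       [ 0.        ,  0.        ,  0.        ,  1.        ]])}
side {'vfov': 54.97667005399751, 'cx': 314.6513355552713, 'cy': 196.35741925135724, 'k1': 0.021663130884423218, 'world_to_cam': array([[-0.99692875, -0.0778273 ,  0.00871643,  0.57132381],
       [ 0.06624119, -0.7786333 ,  0.62397299, -0.11246039],
       [-0.04177523,  0.622634  ,  0.78139729, -0.83967105],
       [ 0.        ,  0.        ,  0.        ,  1.        ]])}
```

View pics/top0.png

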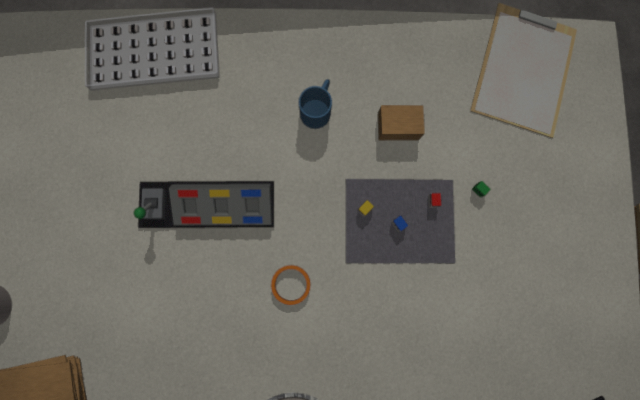

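View pics/side0.png

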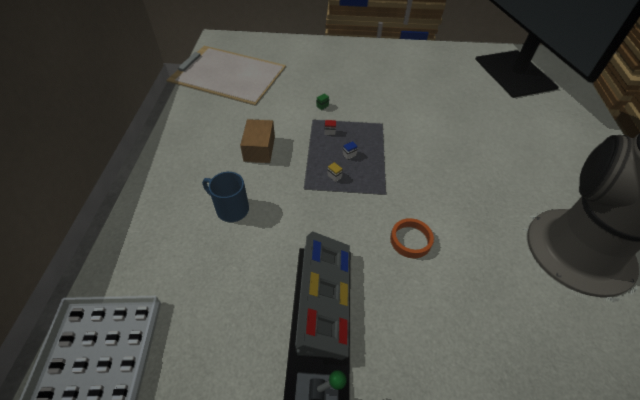

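Top view: the red (436,200), yellow (366,208) and blue (400,223) trackers stand on the mat. A green block at (482,189) stands off the mat. The rack spans (140–273, 182–228), with the lever ball at (139,213). 

The candidates for tracker_red are (436,200), which is red-topped and on the mat, and (482,189), which is green and off it. I take (436,200) and will confirm it in an enlarged crop.

```bash
cat > h.py <<'E'
from cell import *
import cv2, numpy as np
H={'red':[(0,8),(172,180)],'yellow':[(20,33)],'blue':[(108,122)],'green':[(50,85)]}
def mask(im,c,smin=140,vmin=60):
    h=cv2.cvtColor(im,cv2.COLOR_RGB2HSV);m=0
    for a,b in H[c]: m=m|cv2.inRange(h,(a,smin,vmin),(b,255,255))
    return m
def blobs(im,c,amin=20,**k):
    cs,_=cv2.findContours(mask(im,c,**k),cv2.RETR_EXTERNAL,cv2.CHAIN_APPROX_NONE)
    return [q for q in sorted(cs,key=cv2.contourArea,reverse=True) if cv2.contourArea(q)>=amin]
def cen(q):
    m=cv2.moments(q);return np.array([m['m10'],m['m01']])/m['m00']
def ray(m,uv):
    f=200/np.tan(np.radians(m['vfov']/2))
    d=np.array([(uv[0]-m['cx'])/f,(uv[1]-m['cy'])/f]);s=d.copy()
    for _ in range(20): s=d/(1+m['k1']*(s@s))
    W=np.asarray(m['world_to_cam']);R=W[:3,:3];o=-R.T@W[:3,3]
    return o,R.T@np.array([s[0],-s[1],-1])
def plane(m,uv,p0,n=(0,0,1)):
    o,d=ray(m,uv);n=np.array(n);return o+d*((np.array(p0)-o)@n)/(d@n)
def tri(rs):
    A=0;b=0
    for o,d in rs:
        d=d/np.linalg.norm(d);P=np.eye(3)-np.outer(d,d);A=A+P;b=b+P@o
    return np.linalg.solve(A,b)
E
python3 - <<'E'
from h import *
ims={n:cv2.imread(f'pics/{n}0.png')[:,:,::-1].copy() for n in('top','side')};M={n:camera_model(n) for n in ims}
pt={}
for n in ims:
    for c in H:
        for q in blobs(ims[n],c,12,vmin=30)[:6]:
            u=cen(q);print(n,c,u.round(1),cv2.contourArea(q),plane(M[n],u,(0,0,.037)).round(4), plane(M[n],u,(0,0,.0583)).round(4))
t=ims['top'][160:260,340:500];cv2.imwrite('pics/crop.png',cv2.resize(t,None,fx=5,fy=5,interpolation=cv2.INTER_CUBIC)[:,:,::-1])
E
```

```text
top red [187.4 193. ] 112.0 [0.5684 0.2429 0.037 ] [0.5655 0.2372 0.0583]
top red [190.8 219.8] 99.0 [0.507  0.2327 0.037 ] [0.5053 0.2271 0.0583]
top red [435.9 199. ] 98.0 [ 0.5592 -0.3297  0.037 ] [ 0.5564 -0.3241  0.0583]
top yellow [218.9 193. ] 109.5 [0.5691 0.1705 0.037 ] [0.5661 0.1662 0.0583]
top yellow [365.7 207.3] 99.5 [ 0.5387 -0.166   0.037 ] [ 0.5363 -0.1636  0.0583]
top yellow [221.  219.5] 89.5 [0.5083 0.1635 0.037 ] [0.5065 0.1594 0.0583]
top blue [400.4 222.8] 97.5 [ 0.5034 -0.2457  0.037 ] [ 0.5017 -0.2417  0.0583]
top blue [250.9 192.7] 96.0 [0.5704 0.0971 0.037 ] [0.5673 0.0942 0.0583]
top blue [252.2 219.5] 87.5 [0.5089 0.0925 0.037 ] [0.5071 0.0898 0.0583]
top green [481.2 188.7] 108.0 [ 0.5843 -0.4388  0.037 ] [ 0.581  -0.4309  0.0583]
top green [139.5 212.5] 65.5 [0.5225 0.3517 0.037 ] [0.5204 0.3438 0.0583]
side red [310.9 321.9] 193.0 [0.5628 0.2238 0.037 ] [0.5621 0.2318 0.0583]
side red [342.5 330.7] 167.0 [0.5053 0.2351 0.037 ] [0.5065 0.2427 0.0583]
side red [330.  122.8] 49.0 [ 0.5571 -0.3211  0.037 ] [ 0.5566 -0.2962  0.0583]
side yellow [313.8 283.8] 147.0 [0.5635 0.1495 0.037 ] [0.5628 0.1598 0.0583]
side yellow [343.3 293.2] 134.5 [0.5061 0.164  0.037 ] [0.5072 0.1739 0.0583]
side yellow [334.9 167.5] 67.5 [ 0.5365 -0.1589  0.037 ] [ 0.5367 -0.139   0.0583]
side blue [414.   34.6] 145.5 [ 0.2952 -0.8002  0.037 ] [ 0.3029 -0.7604  0.0583]
side blue [316.1 250.4] 118.0 [0.5645 0.0754 0.037 ] [0.5638 0.088  0.0583]
side blue [353.8   2.3] 114.5 [ 0.5038 -1.0165  0.037 ] [ 0.505  -0.9699  0.0583]
side blue [344.  260.6] 109.0 [0.5069 0.0942 0.037 ] [0.508  0.1062 0.0583]
side blue [350.1 145.6] 57.0 [ 0.5014 -0.2382  0.037 ] [ 0.5026 -0.2158  0.0583]
side green [337.5 379.4] 208.5 [0.5111 0.3156 0.037 ] [0.5121 0.3207 0.0583]
side green [322.5  97.2] 18.0 [ 0.5843 -0.4299  0.037 ] [ 0.583  -0.4016  0.0583]
```

View pics/crop.png

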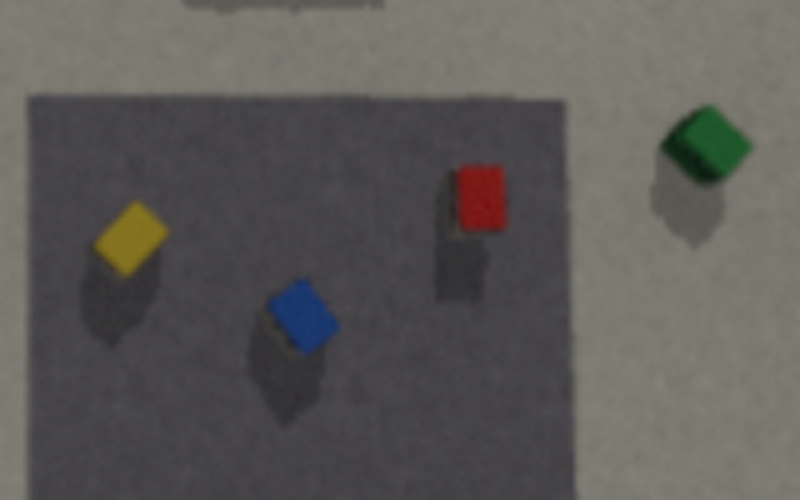

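The crop shows the red top at (481,198) on the mat, upright and white-sided. The look-alike is green all over at (705,145), off the mat, so it is excluded. Next I compute exact poses.

```bash
python3 - <<'E'
from h import *
ims={n:cv2.imread(f'pics/{n}0.png')[:,:,::-1].copy() for n in('top','side')};M={n:camera_model(n) for n in ims}
T={'red':((435.9,199),(330,122.8)),'yellow':((365.7,207.3),(334.9,167.5)),'blue':((400.4,222.8),(350.1,145.6))}
P={'red':(((187.4,193),(310.9,321.9)),((190.8,219.8),(342.5,330.7))),'yellow':(((218.9,193),(313.8,283.8)),((221,219.5),(343.3,293.2))),'blue':(((250.9,192.7),(316.1,250.4)),((252.2,219.5),(344,260.6)))}
t=lambda ab:tri([ray(M['top'],ab[0]),ray(M['side'],ab[1])])
C={}
for c in T:
    up,lo=t(P[c][0]),t(P[c][1]);C[c]=(up+lo)/2
    q=[b for b in blobs(ims['top'],c,12,vmin=30) if np.hypot(*(cen(b)-T[c][0]))<4][0]
    w=np.array([plane(M['top'],p[0],(0,0,.039))[:2] for p in q],np.float32)*1000
    r=cv2.minAreaRect(w);b=cv2.boxPoints(r);e=b[1]-b[0];f=b[2]-b[1];L=e if np.hypot(*e)>np.hypot(*f) else f
    a=np.degrees(np.arctan2(L[1],L[0]));a=(a+90)%180-90
    print(c,'trk tri',t(T[c]).round(4),'rect',np.round(r[0],1),np.round(r[1],1),'x-axis yaw',round(a,1))
    print('  pocket face',C[c].round(4),'up',up.round(4),'lo',lo.round(4),(up-lo).round(4))
d=C['red']-C['blue'];print('yaw',np.degrees(np.arctan2(-d[0],d[1])),np.linalg.norm(d))
print('ball',t(((139.5,212.5),(337.5,379.4))))
E
```

```text
red trk tri [ 0.5588 -0.3319  0.0284] rect [ 558.9 -328.6] [28.  21.4] x-axis yaw 0.4
  pocket face [0.5346 0.2343 0.0505] up [0.563  0.235  0.0673] lo [0.5062 0.2337 0.0337] [0.0568 0.0013 0.0336]
yellow trk tri [ 0.538  -0.1667  0.0292] rect [ 538.6 -166. ] [19.4 27.9] x-axis yaw -45.0
  pocket face [0.5354 0.1641 0.0526] up [0.5635 0.1643 0.0682] lo [0.5072 0.1638 0.0371] [0.0563 0.0005 0.0312]
blue trk tri [ 0.5025 -0.2469  0.0291] rect [ 503.3 -245.3] [28.7 20.5] x-axis yaw 36.6
  pocket face [0.5363 0.0931 0.0515] up [0.5648 0.0932 0.0676] lo [0.5079 0.0931 0.0354] [0.0569 0.0001 0.0322]
yaw 0.6911439856835114 0.14120990382723947
ball [0.51526056 0.32966651 0.09735849]
```

Call:
step_arm(commands=[[1, 13, -11.6, 1, 0, 0, -0.5], [1, 13, -11.6, 1, 0, 0, -0.5], [1, 13, -11.6, 1, 0, 0, -0.5], [1, 13, -11.6, 1, 0, 0, -0.5], [1, 13, -11.6, 1, 0, 0, -0.5]])

```text
time: 0.52
tool_pos: [0.2699, 0.3877, 0.2369]
tool_rot: [3.141, 0.002, 2.369]
contact_force: [-0.1, 0.8, 0.4]
opening: 0.0919
grip_force: 0.0
```

Call:
step_arm(commands=[[1, 13, -11.6, 1, 0, 0, -0.5], [1, 13, -11.6, 1, 0, 0, -0.5], [1, 13, -11.6, 1, 0, 0, -0.5], [1, 13, -11.6, 1, 0, 0, -0.5], [1, 13, -11.6, 1, 0, 0, -0.5]])

```text
time: 0.93
tool_pos: [0.4002, 0.2717, 0.2468]
tool_rot: [3.14, 0.002, 1.87]
contact_force: [0.5, -0.0, 0.6]
opening: 0.092
grip_force: 0.0
```

Call:
step_arm(commands=[[1, 12, -11, 1, 0, 0, -0.308], [1, 12, -11, 1, 0, 0, -0.308], [1, 12, -11, 1, 0, 0, -0.308], [1, 12, -11, 1, 0, 0, -0.308], [1, 12, -11, 1, 0, 0, -0.308]])

```text
time: 1.35
tool_pos: [0.5203, 0.1612, 0.2562]
tool_rot: [3.14, 0.002, 1.568]
contact_force: [-0.8, 0.6, -0.6]
opening: 0.0918
grip_force: 0.0
```

```bash
python3 - <<'E'
from h import *
s=observe();print(s['time'],s['tool_pos'],s['tool_rot'],s['qpos'])
m=camera_model('wrist');im=read_camera('wrist');cv2.imwrite('pics/w1.png',im[:,:,::-1]);print(m)
W=m['world_to_cam'];print(-W[:3,:3].T@W[:3,3])
E
```

```text
1.35 [0.52033846 0.16119067 0.25618285] [3.13983192e+00 1.62475238e-03 1.56798581e+00] [ 0.16080379  0.35685338  1.41934709 -0.00193102  1.36391999  0.16400812]
{'vfov': 62.42201703058406, 'cx': 318.7072787748221, 'cy': 196.89926939829238, 'k1': -0.02355303755554933, 'world_to_cam': array([[ 9.99993969e-01, -3.03675127e-03,  1.68527350e-03,
        -5.19835519e-01],
       [ 3.39806315e-03,  9.55780019e-01, -2.94062932e-01,
        -1.10615693e-01],
       [-7.17754757e-04,  2.94066885e-01,  9.55784574e-01,
        -4.65596798e-01],
       [ 0.00000000e+00,  0.00000000e+00,  0.00000000e+00,
         1.00000000e+00]])}
[0.51987408 0.24106226 0.41335833]
```

View pics/w1.png

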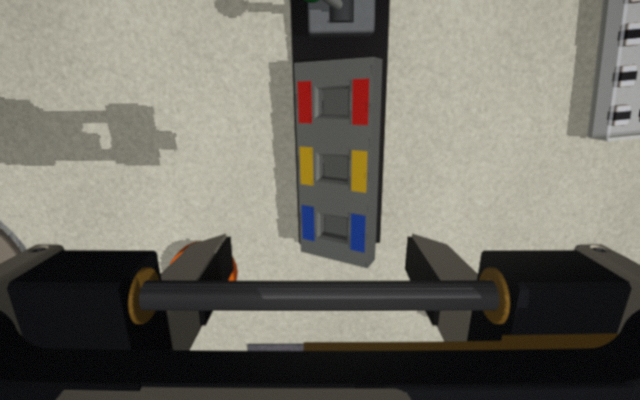

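The wrist view shows the rack patches: red (305/360,102), yellow (306/359,170) and blue (308/357,228). All three pockets are empty. Next I measure the pockets from this view.

```bash
python3 - <<'E'
from h import *
m=camera_model('wrist');im=cv2.imread('pics/w1.png')[:,:,::-1].copy();mt=camera_model('top');ms=camera_model('side')
dz=.033*.5
P={'red':(((187.4,193),(310.9,321.9)),((190.8,219.8),(342.5,330.7))),'yellow':(((218.9,193),(313.8,283.8)),((221,219.5),(343.3,293.2))),'blue':(((250.9,192.7),(316.1,250.4)),((252.2,219.5),(344,260.6)))}
def pc(M,up,lo):
    a=plane(M,up,(0,0,.0583+dz));b=plane(M,lo,(0,0,.0583-dz));return np.round((a+b)/2,4),np.round(a-b,4)
C={}
for c in P:
    q=[b for b in blobs(im,c,150,vmin=40) if 290<cen(b)[0]<385 and 70<cen(b)[1]<260]
    q=sorted([cen(b) for b in q],key=lambda u:u[0]);print(c,[u.round(1) for u in q])
    C[c]=pc(m,q[-1],q[0]);print(' wrist',*C[c]);print(' top',*pc(mt,P[c][0][0],P[c][1][0]),'side',*pc(ms,P[c][0][1],P[c][1][1]))
d=C['red'][0]-C['blue'][0];print(np.degrees(np.arctan2(-d[0],d[1])),np.linalg.norm(d))
E
```

```text
red [array([304.4, 101.5]), array([360. , 101.4])]
 wrist [0.5302 0.2376 0.0583] [0.0562 0.0006 0.033 ]
 top [0.5349 0.2321 0.0583] [0.0566 0.0014 0.033 ] side [0.5336 0.2374 0.0583] [0.0559 0.0012 0.033 ]
yellow [array([306.1, 165.1]), array([358.7, 170.8])]
 wrist [0.5311 0.1676 0.0583] [0.0563 0.0005 0.033 ]
 top [0.5358 0.1628 0.0583] [0.0559 0.0001 0.033 ] side [0.5343 0.167  0.0583] [0.0558 0.0014 0.033 ]
blue [array([307.7, 222.3]), array([357.4, 232.3])]
 wrist [0.5321 0.0978 0.0583] [0.0562 0.0009 0.033 ]
 top [0.5367 0.0921 0.0583] [0.0565 0.     0.033 ] side [0.5352 0.0973 0.0583] [0.0562 0.0008 0.033 ]
0.7786500654334393 0.13981291070569987
```

Call:
step_arm(commands=[[1, 1, -20, 0, 0, 0, 0], [1, 1, -20, 0, 0, 0, 0], [1, 1, -20, 0, 0, 0, 0], [1, 1, -20, 0, 0, 0, 0], [1, 1, -20, 0, 0, 0, 0]])

```text
time: 1.82
tool_pos: [0.5255, -0.0356, 0.2565]
tool_rot: [-3.141, -0.0, 1.574]
contact_force: [0.3, 1.1, 0.2]
opening: 0.092
grip_force: 0.0
```

Call:
step_arm(commands=[[1, 0, -20, 0, 0, 0, 0], [1, 0, -20, 0, 0, 0, 0], [1, 0, -20, 0, 0, 0, 0], [1, 0, -20, 0, 0, 0, 0], [1, 0, -20, 0, 0, 0, 0]])

```text
time: 2.23
tool_pos: [0.5261, -0.2357, 0.2564]
tool_rot: [-3.141, -0.001, 1.573]
contact_force: [-0.1, -0.3, -0.0]
opening: 0.0919
grip_force: 0.0
```

Call:
step_arm(commands=[[1, 0, -4, 0, 0, 0, 0], [1, 0, -4, 0, 0, 0, 0], [1, 0, -4, 0, 0, 0, 0]])

```text
time: 2.48
tool_pos: [0.5262, -0.2749, 0.2558]
tool_rot: [-3.14, -0.002, 1.57]
contact_force: [-0.0, 0.3, -0.4]
opening: 0.0919
grip_force: 0.0
```

```bash
python3 - <<'E'
from h import *
s=observe();print(s['time'],s['tool_pos'],s['tool_rot'])
m=camera_model('wrist');im=read_camera('wrist');cv2.imwrite('pics/w2.png',im[:,:,::-1])
for c in('red','yellow','blue'):
    for q in blobs(im,c,150,vmin=40)[:2]:
        w=np.array([plane(m,p[0],(0,0,.039))[:2] for p in q],np.float32)*1000
        r=cv2.minAreaRect(w);b=cv2.boxPoints(r);e=b[1]-b[0];f=b[2]-b[1];L=e if np.hypot(*e)>np.hypot(*f) else f
        print(c,cen(q).round(),cv2.contourArea(q),np.round(r[0],1),np.round(r[1],1),round((np.degrees(np.arctan2(L[1],L[0]))+90)%180-90,1))
E
```

```text
2.4833 [ 0.52618152 -0.27488203  0.25577247] [-3.14040582e+00 -1.59689821e-03  1.57035837e+00]
red [345. 210.] 385.0 [ 556.9 -325.8] [29.3 21.9] 3.0
yellow [329.  66.] 571.0 [ 536.8 -164. ] [21.8 29.5] -44.9
blue [298. 140.] 459.0 [ 501.7 -242.5] [29.6 21.4] 36.0
```

View pics/w2.png

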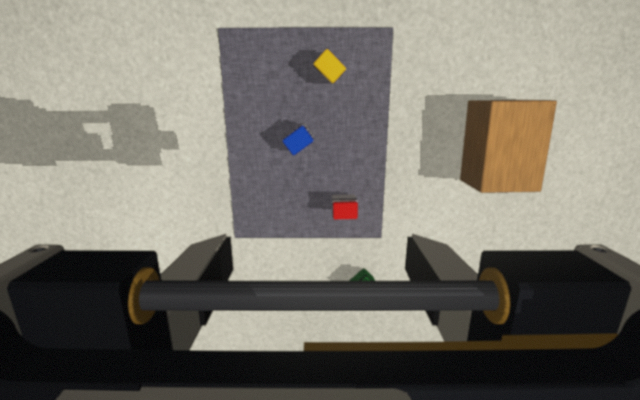

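The mat holds yellow (329,66), blue (298,140) and red (345,210); the green block is behind the bar at (362,276). I pick yellow first.

Call:
step_arm(commands=[[0.7, 1, 11.1, -12, 0, 0, -0.6], [0.7, 1, 11.1, -12, 0, 0, -0.6], [0.7, 1, 11.1, -12, 0, 0, -0.6], [0.7, 1, 11.1, -12, 0, 0, -0.6], [0.7, 1, 11.1, -12, 0, 0, -0.6]])

```text
time: 2.95
tool_pos: [0.533, -0.1554, 0.1314]
tool_rot: [-3.13, 0.0, 0.971]
contact_force: [-0.1, 0.3, -0.5]
opening: 0.0662
grip_force: 0.0
```

Call:
step_arm(commands=[[0.7, 0, 0, -5, 0, 0, -0.185], [0.7, 0, 0, -5, 0, 0, -0.185], [0.7, 0, 0, -5, 0, 0, -0.185], [0.7, 0, 0, -5, 0, 0, -0.185]])

```text
time: 3.28
tool_pos: [0.5364, -0.1619, 0.0869]
tool_rot: [-3.141, -0.0, 0.791]
contact_force: [0.5, 0.4, -0.8]
opening: 0.0645
grip_force: 0.0
```

Call:
step_arm(commands=[[0.7, 0, -0.1, -4, 0, 0, 0], [0.7, 0, -0.1, -5.5, 0, 0, 0], [0.7, 0, -0.1, -6.5, 0, 0, 0], [0.7, 0, -0.1, -6.5, 0, 0, 0], [0.7, 0, -0.1, -6.5, 0, 0, 0]])

```text
time: 3.7
tool_pos: [0.5372, -0.165, 0.0229]
tool_rot: [3.14, -0.001, 0.787]
contact_force: [0.7, 0.4, 0.6]
opening: 0.064
grip_force: 0.0
```

Call:
step_arm(commands=[[0.2, 0, 0, 0, 0, 0, 0], [0.2, 0, 0, 0, 0, 0, 0], [0.2, 0, 0, 0, 0, 0, 0], [0.2, 0, 0, 0, 0, 0, 0], [0.2, 0, 0, 0, 0, 0, 0]], grip_force=10)

```text
time: 4.12
tool_pos: [0.5366, -0.1651, 0.0222]
tool_rot: [3.141, -0.0, 0.786]
contact_force: [0.9, -0.0, -0.7]
opening: 0.0353
grip_force: 0.0
```

Call:
step_arm(commands=[[0.2, 0, 0, 0, 0, 0, 0], [0.2, 0, 0, 0, 0, 0, 0], [0.2, 0, 0, 0, 0, 0, 0]])

```text
time: 4.37
tool_pos: [0.5365, -0.1651, 0.022]
tool_rot: [3.141, -0.0, 0.786]
contact_force: [-0.8, -0.5, 3.2]
opening: 0.0303
grip_force: 10.0
```

Call:
step_arm(commands=[[0.2, 0, 0, 4, 0, 0, 0], [0.2, 0, 0, 8, 0, 0, 0], [0.2, 0, 0, 12, 0, 0, 0], [0.2, 0, 0, 14, 0, 0, 0], [0.2, 0, 0, 14, 0, 0, 0]])

```text
time: 4.78
tool_pos: [0.5389, -0.1661, 0.1671]
tool_rot: [3.132, -0.003, 0.786]
contact_force: [0.3, -0.2, 0.2]
opening: 0.0299
grip_force: 10.0
```

```bash
python3 - <<'E'
from h import *
s=observe();print(s['time'],s['tool_pos'],s['tool_rot'],s['opening'],s['grip_force'],s['contact_force'])
m=camera_model('wrist');im=read_camera('wrist');cv2.imwrite('pics/w3.png',im[:,:,::-1])
for q in blobs(im,'yellow',30,vmin=40): print(cen(q),cv2.contourArea(q))
E
```

```text
4.7833 [ 0.5389183  -0.16609026  0.16712882] [ 3.13217056 -0.00346851  0.78589481] 0.029881545426464557 9.999962747097015 [ 0.30628332 -0.22539331  0.17921035]
[318.7219032  261.42015313] 2438.0
[251.47916667 302.775     ] 40.0
```

View pics/w3.png

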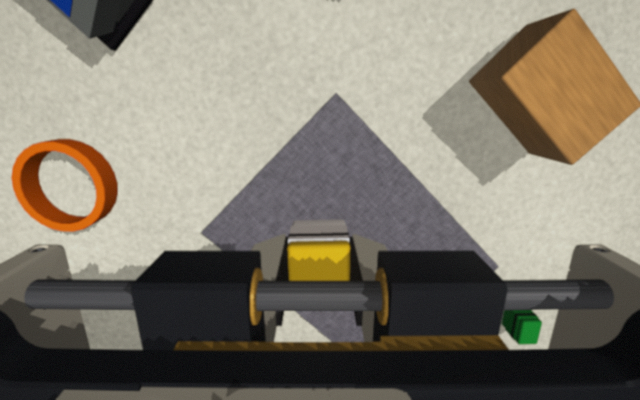

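Yellow is held squarely: its cap is centred at (319,261) and the opening is 30 mm. I carry it to the rack and tilt.

Call:
step_arm(commands=[[0.2, -1, 16, 0, 0, 0, 0.6], [0.2, -1, 16, 0, 0, 0, 0.6], [0.2, -1, 16, 0, 0, 0, 0.6], [0.2, -1, 16, 0, 0, 0, 0.6], [0.2, -1, 16, 0, 0, 0, 0.6]])

```text
time: 5.25
tool_pos: [0.5242, 0.0009, 0.1598]
tool_rot: [-3.137, -0.002, 1.397]
contact_force: [-1.0, -0.5, -0.1]
opening: 0.0301
grip_force: 10.0
```

Call:
step_arm(commands=[[0.2, -2, 17.2, 0, 0, 0, 0.198], [0.2, -2, 17.2, 0, 0, 0, 0.198], [0.2, -2, 17.2, 0, 0, 0, 0.198], [0.2, -2, 17.2, 0, 0, 0, 0.198], [0.2, -2, 17.2, 0, 0, 0, 0.198]])

```text
time: 5.67
tool_pos: [0.504, 0.1723, 0.1599]
tool_rot: [-3.138, -0.002, 1.588]
contact_force: [-0.4, -0.1, -0.9]
opening: 0.0298
grip_force: 10.0
```

Call:
step_arm(commands=[[0.2, 0, 0, -1, 0.0015, -0.12, 0], [0.2, 0, 0, -2, 0.003, -0.24, 0], [0.2, 0, 0, -3, 0.0045, -0.36, 0], [0.2, 0, 0, -4, 0.006, -0.48, 0], [0.2, 0, 0, -4, 0.0068, -0.5236, 0]])

```text
time: 6.08
tool_pos: [0.5019, 0.1668, 0.1204]
tool_rot: [2.63, 0.005, 1.582]
contact_force: [8.1, 10.4, 4.1]
opening: 0.0304
grip_force: 10.7
```

Call:
step_arm(commands=[[0.2, 0, 0, 0, 0, 0, 0], [0.2, 0, 0, 0, 0, 0, 0]])

```text
time: 6.25
tool_pos: [0.5055, 0.168, 0.1229]
tool_rot: [2.625, 0.003, 1.584]
contact_force: [-0.3, 0.4, 0.2]
opening: 0.0298
grip_force: 10.0
```

```bash
python3 - <<'E'
from h import *
from scipy.spatial.transform import Rotation as Ro
s=observe();print(s['time'],s['tool_pos'],s['tool_rot'],s['opening'],s['grip_force'],s['contact_force'])
print(Ro.from_euler('xyz',s['tool_rot']).as_matrix().round(3))
m=camera_model('wrist');im=read_camera('wrist');cv2.imwrite('pics/w4.png',im[:,:,::-1])
for c in('red','yellow','blue'):
  for q in blobs(im,c,60,vmin=40): print(c,cen(q).round(1),cv2.contourArea(q),cv2.boundingRect(q))
E
```

```text
6.25 [0.5054575  0.1679722  0.12286482] [2.62505325 0.00296794 1.58403763] 0.029838288791724028 9.999852105975151 [-0.29339151  0.43872566  0.17549785]
[[-0.013  0.869  0.494]
 [ 1.     0.013  0.004]
 [-0.003  0.494 -0.87 ]]
red [261.6 115.6] 1597.0 (248, 83, 28, 67)
red [358.4 115.6] 1594.5 (345, 83, 28, 67)
yellow [318.6 261. ] 2504.5 (286, 241, 66, 41)
yellow [265.9 212.4] 1181.5 (253, 186, 26, 57)
yellow [355.5 209.4] 1040.5 (344, 186, 24, 52)
blue [347.9 315.6] 121.5 (341, 311, 15, 10)
```

View pics/w4.png

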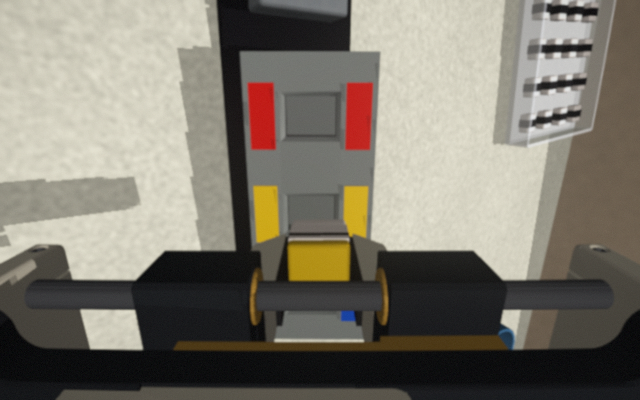

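```bash
cat >> h.py <<'E'
from scipy.spatial.transform import Rotation as Ro
def proj(m,p):
    f=200/np.tan(np.radians(m['vfov']/2));W=m['world_to_cam'];c=W[:3,:3]@np.asarray(p)+W[:3,3]
    s=np.array([c[0],-c[1]])/-c[2];s=s*(1+m['k1']*(s@s));return np.array([m['cx'],m['cy']])+f*s
PSI=.013
DX=np.array([np.cos(.5236)*np.cos(PSI),np.cos(.5236)*np.sin(PSI),.5]);DN=np.array([-.5*np.cos(PSI),-.5*np.sin(PSI),.866]);DY=np.cross(DN,DX)
E
python3 - <<'E'
from h import *
s=observe();R=Ro.from_euler('xyz',s['tool_rot']).as_matrix();t=s['tool_pos'];m=camera_model('wrist')
for d in(-.019,0,.03,.06): print(d,proj(m,t+R[:,2]*d).round(1))
# held cap: corners of top, 17mm behind tip
for x in(-.011,.011): print('cap',[proj(m,t+R@np.array([x,y,-.017])).round(1) for y in(-.015,.015)])
p0=np.array([.5325,.167,.0583])
for c,(u,l) in {'red':((358.4,115.6),(261.6,115.6)),'yellow':((355.5,209.4),(265.9,212.4))}.items():
    a=plane(m,u,p0,DN);b=plane(m,l,p0,DN);print(c,((a+b)/2).round(4),np.linalg.norm(a-b).round(4),'in tool',(R.T@((a+b)/2-t)).round(4))
E
```

```text
-0.019 [320.3 272.2]
0 [320.1 253.8]
0.03 [319.9 231.5]
0.06 [319.8 214.7]
cap [array([289.5, 290.1]), array([350.9, 290.1])]
cap [array([288.3, 249.2]), array([352.3, 249.2])]
red [0.5351 0.2357 0.0603] 0.0649 in tool [ 0.0671 -0.0066  0.0695]
yellow [0.5359 0.168  0.0603] 0.0654 in tool [-0.0006 -0.0067  0.0696]
```

Call:
step_arm(commands=[[0.2, 0.5, -0.1, -1.5, 0, 0, 0], [0.2, 1.0, -0.1, -2.9, 0, 0, 0], [0.2, 1.42, -0.1, -3.8, 0, 0, 0], [0.2, 1.42, -0.1, -3.8, 0, 0, 0], [0.2, 1.42, -0.1, -3.8, 0, 0, 0]])

```text
time: 6.72
tool_pos: [0.5255, 0.1737, 0.1006]
tool_rot: [2.643, 0.015, 1.575]
contact_force: [0.2, -0.3, -1.0]
opening: 0.0295
grip_force: 10.0
```

Call:
step_arm(commands=[[0.2, 0.2, 0, -0.35, 0, 0, 0], [0.2, 0.4, 0, -0.7, 0, 0, 0], [0.2, 0.6, 0, -1.05, 0, 0, 0], [0.2, 0.75, 0, -1.3, 0, 0, 0], [0.2, 0.75, 0, -1.3, 0, 0, 0]])

```text
time: 7.13
tool_pos: [0.5339, 0.1757, 0.0918]
tool_rot: [2.649, 0.02, 1.573]
contact_force: [0.9, -0.3, 0.6]
opening: 0.0301
grip_force: 10.0
```

```bash
python3 - <<'E'
from h import *
s=observe();print(s['time'],s['tool_pos'],s['tool_rot'],s['contact_force'],s['torque'])
m=camera_model('wrist');im=read_camera('wrist');R=Ro.from_euler('xyz',s['tool_rot']).as_matrix();t=s['tool_pos']
cv2.imwrite('pics/w5.png',im[:,:,::-1])
for c in('red','yellow'):
  for q in blobs(im,c,60,vmin=40): print(c,cen(q).round(1),cv2.contourArea(q),cv2.boundingRect(q))
E
```

```text
7.1333 [0.53393823 0.17572902 0.09175856] [2.6488477  0.02010086 1.57265421] [ 0.85338631 -0.27694398  0.57798516] [-0.0758248   0.41009384  0.04402161]
red [350.3 132.1] 2346.5 (335, 93, 33, 80)
red [233.7 131.7] 2290.5 (216, 93, 36, 80)
yellow [318.5 261.1] 2497.5 (286, 241, 66, 41)
yellow [241.3 232. ] 955.0 (227, 214, 30, 39)
yellow [351.9 223.5] 327.5 (334, 215, 29, 23)
```

View pics/w5.png

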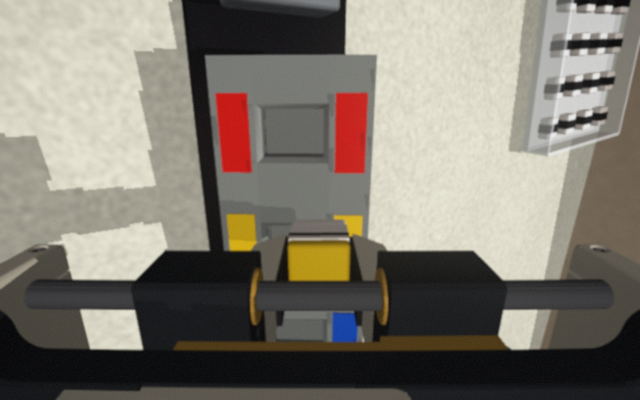

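The arm is short of the commanded pose and the tilt is drifting, so it is at a reach or joint limit. I check the joints.

```bash
ls; python3 - <<'E'
from h import *
import cell
s=observe();print(s['qpos'].round(3),s['tool_pos'],s['tool_rot'],s['qpos'][[1,2,4]].sum())
print([n for n in dir(cell) if n[0]!='_'])
E
```

```text
h.py
pics
[ 0.26   0.408  2.011 -0.517  0.283  0.719] [0.53371235 0.17566745 0.09181725] [2.64895787 0.02016808 1.57271371] 2.702179631237312
['IKError', 'camera_model', 'hand_in', 'observe', 'read_camera']
```

```bash
cat >> h.py <<'E'
from scipy.optimize import least_squares
def fk(q,L):
    h,l1,l2,l3,a=L;R=Ro.from_euler('z',q[0])*Ro.from_euler('y',q[1]);p=np.array([0,0,h])+R.apply([a,0,l1])
    R=R*Ro.from_euler('y',q[2]);p=p+R.apply([0,0,l2]);R=R*Ro.from_euler('z',q[3])*Ro.from_euler('y',q[4]);p=p+R.apply([0,0,l3])
    return p,(R*Ro.from_euler('z',q[5])).as_matrix()
E
python3 - <<'E'
from h import *
s=observe()
S=[([1.16202442,.342717175,1.52502785,0,1.27537998,-.14601],[.13617706,.50661199,.22604405]),
([.16080379,.35685338,1.41934709,-.00193102,1.36391999,.16400812],[.52033846,.16119067,.25618285]),(s['qpos'],s['tool_pos'])]
r=least_squares(lambda L:np.concatenate([fk(q,L)[0]-p for q,p in S]),[.3,.4,.4,.25,0]);print(r.x.round(4),r.fun.round(4))
L=r.x
print(fk(s['qpos'],L)[1].round(3));print(Ro.from_euler('xyz',s['tool_rot']).as_matrix().round(3))
np.save('L.npy',L)
E
```

```text
[-2.8265  2.8761  0.2045 -0.178  -0.6948] [ 0.0657 -0.0406  0.008   0.026  -0.0722 -0.0088 -0.0009 -0.0085  0.0008]
[[-0.881 -0.002  0.473]
 [-0.011  1.    -0.017]
 [-0.473 -0.02  -0.881]]
[[-0.002  0.881  0.473]
 [ 1.     0.011 -0.017]
 [-0.02   0.473 -0.881]]
```

```bash
sed -i 's/apply(\[a,0,l1\])/apply([0,a,l1])/; s/R=R\*Ro.from_euler(.y.,q\[2\]);/R=R*Ro.from_euler("y",q[2]);/' h.py
python3 - <<'E'
from h import *
s=observe()
S=[([1.16202442,.342717175,1.52502785,0,1.27537998,-.14601],[.13617706,.50661199,.22604405]),
([.16080379,.35685338,1.41934709,-.00193102,1.36391999,.16400812],[.52033846,.16119067,.25618285]),(s['qpos'],s['tool_pos'])]
b=0
for x0 in([.3,.4,.4,.25,.07],[.2,.3,.4,.3,.07]):
    r=least_squares(lambda L:np.concatenate([fk(q,L)[0]-p for q,p in S]),x0,bounds=([.05,.15,.15,.1,0],[.6,.7,.7,.5,.15]));print(r.x.round(4),np.abs(r.fun).max())
L=r.x;np.save('L.npy',L)
lo=np.array([-2.53,-.77,.04,-1,.28,-3.11]);hi=np.array([2.53,2.02,2.7,4.14,2.66,3.11])
def ik(p,Rt):
    best=None
    for q4 in(-.5,.5,1.2,2):
        for q6 in(-2,-1,0,1,2):
            f=lambda q:np.concatenate([(fk(q,L)[0]-p)*10,(fk(q,L)[1]@Ro.from_euler('z',np.pi/2).as_matrix()-Rt).ravel()])
            g=least_squares(f,[np.arctan2(p[1],p[0]),.5,1.6,q4,.8,q6],bounds=(lo,hi))
            if best is None or g.cost<best.cost: best=g
    return best.x.round(2),best.cost.round(6)
F=np.array([.5395,.167,.0462])
for nm,k in(('red',1),('yellow',0),('blue',-1)):
  for ph in(-25,-18,0,18,25):
    R0=np.stack([DY,DX,-DN],1); Rt=Ro.from_rotvec(DX*np.radians(ph)).as_matrix()@R0
    p=F+DY*.07*k+DN*.021
    print(nm,ph,Rt[:,2].round(2),*ik(p,Rt),*ik(p+.04*DN,Rt))
E
```

```text
[0.05   0.5622 0.3456 0.249  0.0732] 0.00695584312802619
[0.05   0.5622 0.3456 0.249  0.0732] 0.006955973868459253
red -25 [ 0.46 -0.42 -0.78] [ 0.55  0.57  1.86 -1.    0.79  1.42] 0.0 [ 0.57  0.51  1.86 -0.94  0.83  1.36] 0.0
red -18 [ 0.48 -0.3  -0.82] [ 0.51  0.53  1.91 -0.99  0.64  1.39] 0.0 [ 0.53  0.47  1.91 -0.92  0.69  1.31] 0.0
red 0 [ 0.5   0.01 -0.87] [ 0.38  0.46  2.   -0.78  0.28  1.09] 0.000749 [ 0.39  0.39  2.02 -0.66  0.3   0.96] 0.0
red 18 [ 0.47  0.32 -0.82] [ 0.17  0.45  2.11  1.47  0.28 -1.33] 0.002301 [ 0.19  0.37  2.1   1.09  0.28 -0.92] 0.001103
red 25 [ 0.45  0.43 -0.78] [ 0.13  0.46  2.13  1.61  0.37 -1.5 ] 0.0 [ 0.14  0.38  2.13  1.41  0.38 -1.28] 0.0
yellow -25 [ 0.46 -0.42 -0.78] [ 0.42  0.53  1.93 -1.    0.7   1.33] 0.003027 [ 0.44  0.45  1.96 -1.    0.74  1.32] 0.000359
yellow -18 [ 0.48 -0.3  -0.82] [ 0.37  0.49  1.99 -1.    0.55  1.29] 0.001646 [ 0.4   0.41  2.01 -1.    0.58  1.29] 4e-06
yellow 0 [ 0.5   0.01 -0.87] [ 0.24  0.43  2.04 -0.59  0.28  0.78] 0.00752 [ 0.24  0.35  2.07 -0.48  0.28  0.67] 0.00166
yellow 18 [ 0.47  0.32 -0.82] [ 0.04  0.42  2.16  1.48  0.3  -1.45] 0.0 [ 0.04  0.34  2.16  1.22  0.32 -1.18] 0.0
yellow 25 [ 0.45  0.43 -0.78] [-0.03  0.44  2.17  1.52  0.46 -1.56] 0.0 [-0.03  0.36  2.17  1.35  0.47 -1.37] 0.0
blue -25 [ 0.46 -0.42 -0.78] [ 0.27  0.48  2.   -1.    0.61  1.22] 0.010026 [ 0.29  0.41  2.02 -1.    0.64  1.21] 0.003856
blue -18 [ 0.48 -0.3  -0.82] [ 0.22  0.45  2.05 -1.    0.45  1.17] 0.005151 [ 0.23  0.37  2.07 -1.    0.49  1.16] 0.00095
blue 0 [ 0.5   0.01 -0.87] [ 0.07  0.41  2.06 -0.17  0.28  0.21] 0.015814 [ 0.06  0.32  2.09 -0.12  0.28  0.16] 0.005703
blue 18 [ 0.47  0.32 -0.82] [-0.13  0.41  2.18  1.4   0.39 -1.52] 0.0 [-0.14  0.33  2.18  1.2   0.42 -1.31] 0.0
blue 25 [ 0.45  0.43 -0.78] [-0.2   0.44  2.18  1.4   0.54 -1.59] 0.0 [-0.21  0.35  2.18  1.26  0.57 -1.43] 0.0
```

The limit is joint 5 (0.28): with the tool along the deck normal the wrist is nearly singular. The alternative is to grip across the 22 mm faces with the tool pitched back, so the place tilt is smaller. I check its feasibility.

```bash
python3 - <<'E'
from h import *
L=np.load('L.npy')
lo=np.array([-2.53,-.77,.04,-1,.28,-3.11]);hi=np.array([2.53,2.02,2.7,4.14,2.66,3.11])
def ik(p,Rt):
    best=None
    for q4 in(-.3,.3,1):
        for q6 in(-2,0,2):
            f=lambda q:np.concatenate([(fk(q,L)[0]-p)*10,(fk(q,L)[1]@Ro.from_euler('z',np.pi/2).as_matrix()-Rt).ravel()])
            g=least_squares(f,[np.arctan2(p[1],p[0]),.5,1.6,q4,.8,q6],bounds=(lo,hi))
            if best is None or g.cost<best.cost: best=g
    return best.x.round(2),best.cost.round(6)
F=np.array([.5395,.167,.0462])
dn=Ro.from_euler('xyz',[np.pi,0,0])
for th in(15,20,25):
  for nm,k in(('red',1),('yellow',0),('blue',-1)):
    Rt=(Ro.from_euler('z',PSI)*Ro.from_euler('y',np.radians(th-30))*dn).as_matrix();p=F+DY*.07*k+DN*.022
    print('place',th,nm,*ik(p,Rt))
  for nm,p,y in(('red',[.557,-.326,.024],2),('yellow',[.5,-.17,.024],0),('blue',[.502,-.2425,.024],36)):
    print(' pick',th,nm,*ik(np.array(p),(Ro.from_euler('z',np.radians(y))*Ro.from_euler('y',np.radians(th))*dn).as_matrix()))
E
```

```text
place 15 red [ 0.33  0.49  1.85 -0.15  0.56  2.01] 0.0
place 15 yellow [ 0.19  0.46  1.92 -0.1   0.51  1.83] 0.0
place 15 blue [ 0.05  0.43  1.97 -0.02  0.48  1.62] 0.0
 pick 15 red [-0.58  0.8   1.32 -0.16  1.24  1.02] 0.0
 pick 15 yellow [-0.42  0.64  1.69 -0.12  1.06  1.23] 0.0
 pick 15 blue [-0.48  0.64  1.69 -0.29  0.95  0.65] 0.0
place 20 red [ 0.32  0.51  1.78 -0.08  0.68  1.94] 0.0
place 20 yellow [ 0.19  0.48  1.86 -0.05  0.64  1.78] 0.0
place 20 blue [ 0.05  0.45  1.9  -0.01  0.61  1.61] 0.0
 pick 20 red [-0.57  0.83  1.26 -0.2   1.35  1.04] 0.0
 pick 20 yellow [-0.4   0.67  1.64 -0.15  1.16  1.25] 0.0
 pick 20 blue [-0.45  0.66  1.66 -0.36  1.02  0.72] 0.0
place 25 red [ 0.31  0.54  1.72 -0.04  0.8   1.89] 0.0
place 25 yellow [ 0.18  0.5   1.8  -0.02  0.76  1.75] 0.0
place 25 blue [ 0.05  0.48  1.84 -0.    0.73  1.61] 0.0
 pick 25 red [-0.55  0.87  1.2  -0.24  1.45  1.06] 0.0
 pick 25 yellow [-0.39  0.71  1.59 -0.17  1.26  1.27] 0.0
 pick 25 blue [-0.42  0.69  1.63 -0.42  1.09  0.77] 0.0
```

Call:
step_arm(commands=[[0.2, -1, -0.5, 3, 0, 0.1, 0], [0.2, -2, -0.7, 6, 0, 0.22, 0], [0.2, -2, -0.7, 8, 0, 0.34, 0], [0.2, -2, -0.7, 8, 0, 0.45, 0], [0.2, -2, -0.7, 8, 0, 0.49, 0]])

```text
time: 7.6
tool_pos: [0.514, 0.1699, 0.1767]
tool_rot: [3.111, 0.015, 1.583]
contact_force: [2.2, 0.1, -0.8]
opening: 0.0301
grip_force: 10.0
```

Call:
step_arm(commands=[[0.2, 0, -19, 0, 0, 0, 0], [0.2, 0, -19, 0, 0, 0, 0], [0.2, 0, -19, 0, 0, 0, 0], [0.2, 0, -19, 0, 0, 0, 0], [0.2, 0, -19, 0, 0, 0, 0]])

```text
time: 8.02
tool_pos: [0.5134, -0.0249, 0.172]
tool_rot: [3.113, 0.02, 1.579]
contact_force: [0.8, -0.3, -0.0]
opening: 0.03
grip_force: 10.0
```

```bash
cat >> h.py <<'E'
DOWN=Ro.from_euler('xyz',[np.pi,0,0])
def go(p,R):
    s=observe();d=R*Ro.from_euler('xyz',s['tool_rot']).inv()
    print(s['time'],'now',s['tool_pos'].round(4),'shift cm',((np.array(p)-s['tool_pos'])*100).round(2),'turn',d.as_rotvec().round(3),'op',round(s['opening'],4),'F',s['contact_force'].round(1),'q',s['qpos'].round(2))
E
python3 - <<'E'
from h import *
go([.51,-.165,.0225],Ro.from_euler('z',np.pi/2)*DOWN)
E
```

```text
8.0167 now [ 0.5134 -0.0249  0.172 ] shift cm [ -0.34 -14.01 -14.95] turn [ 0.02   0.029 -0.008] op 0.03 F [ 0.8 -0.3 -0. ] q [-0.19  0.36  1.66 -0.02  1.09 -0.19]
```

Call:
step_arm(commands=[[0.2, -0.3, -14, -10, 0.02, 0.029, -0.008], [0.2, -0.3, -14, -10, 0.02, 0.029, -0.008], [0.2, -0.3, -14, -10, 0.02, 0.029, -0.008], [0.2, -0.3, -14, -10, 0.02, 0.029, -0.008], [0.2, -0.3, -14, -10, 0.02, 0.029, -0.008]])

```text
time: 8.43
tool_pos: [0.5085, -0.1654, 0.0682]
tool_rot: [-3.137, -0.002, 1.569]
contact_force: [0.1, 0.4, -0.7]
opening: 0.0298
grip_force: 10.0
```

```bash
python3 - <<'E'
from h import *
go([.51,-.165,.0225],Ro.from_euler('z',np.pi/2)*DOWN)
E
```

```text
8.4333 now [ 0.5085 -0.1654  0.0682] shift cm [ 0.15  0.04 -4.57] turn [-0.002 -0.005  0.002] op 0.0298 F [ 0.1  0.4 -0.7] q [-0.46  0.54  1.69  0.    0.91 -0.46]
```

Call:
step_arm(commands=[[0.2, 0, 0, -3, 0, 0, 0], [0.2, 0, 0, -4, 0, 0, 0], [0.2, 0, 0, -4.5, 0, 0, 0], [0.2, 0, 0, -4.7, 0, 0, 0], [0.2, 0, 0, -4.7, 0, 0, 0]])

```text
time: 8.85
tool_pos: [0.511, -0.1607, 0.0255]
tool_rot: [3.141, -0.002, 1.574]
contact_force: [0.7, 0.1, 0.0]
opening: 0.0302
grip_force: 10.0
```

Call:
step_arm(commands=[[0.2, 0, 0, 0, 0, 0, 0], [0.2, 0, 0, -0.1, 0, 0, 0]])

```text
time: 9.02
tool_pos: [0.5116, -0.1613, 0.0253]
tool_rot: [3.139, -0.001, 1.574]
contact_force: [0.2, 0.5, 0.2]
opening: 0.0299
grip_force: 10.0
```

Now lower 3 mm to contact, release, and rise.

Call:
step_arm(commands=[[0.2, 0, 0, -0.15, 0, 0, 0], [0.2, 0, 0, -0.25, 0, 0, 0], [0.2, 0, 0, -0.25, 0, 0, 0]])

```text
time: 9.27
tool_pos: [0.5111, -0.1614, 0.022]
tool_rot: [3.14, -0.001, 1.573]
contact_force: [0.2, 1.2, 3.1]
opening: 0.0298
grip_force: 10.0
```

Call:
step_arm(commands=[[0.7, 0, 0, 0, 0, 0, 0], [0.7, 0, 0, 0, 0, 0, 0], [0.7, 0, 0, 0, 0, 0, 0], [0.7, 0, 0, 0, 0, 0, 0]])

```text
time: 9.6
tool_pos: [0.5105, -0.1614, 0.0214]
tool_rot: [-3.141, -0.002, 1.573]
contact_force: [-0.1, 0.7, -0.4]
opening: 0.052
grip_force: 0.0
```

Call:
step_arm(commands=[[0.7, 0, 0, 3, 0, 0, 0], [0.7, 0, 0, 7, 0, 0, 0], [0.7, 0, 0, 7, 0, 0, -0.1], [0.7, 0, 0, 7, 0, 0, -0.2], [0.7, 0, 0, 7, 0, 0, -0.3]])

```text
time: 10.02
tool_pos: [0.5109, -0.1615, 0.0923]
tool_rot: [3.14, -0.001, 1.268]
contact_force: [0.5, 0.4, -1.3]
opening: 0.0642
grip_force: 0.0
```

```bash
python3 - <<'E'
from h import *
go([.5115,-.161,.1],Ro.from_euler('y',np.radians(20))*DOWN)
E
```

```text
10.0167 now [ 0.5109 -0.1615  0.0923] shift cm [0.06 0.05 0.77] turn [-0.221  0.303 -1.254] op 0.0642 F [ 0.5  0.4 -1.3] q [-0.45  0.51  1.67  0.    0.96 -0.15]
```

Call:
step_arm(commands=[[0.7, -0.1, 0, 0.5, -0.1, 0.136, -0.564], [0.7, -0.1, 0, 0.5, -0.1, 0.136, -0.564], [0.7, -0.1, 0, 0.5, -0.1, 0.136, -0.564], [0.7, -0.1, 0, 0.5, -0.1, 0.136, -0.564], [0.7, -0.1, 0, 0.5, -0.1, 0.136, -0.564]])

```text
time: 10.43
tool_pos: [0.5097, -0.1612, 0.0964]
tool_rot: [-3.083, 0.156, 0.706]
contact_force: [0.1, -0.9, -0.5]
opening: 0.0641
grip_force: 0.0
```

Call:
step_arm(commands=[[0.7, 0, 0, 0, -0.1, 0.136, -0.564], [0.7, 0, 0, 0, -0.1, 0.136, -0.564], [0.7, 0, 0, 0, -0.1, 0.136, -0.564], [0.7, 0, 0, 0, -0.1, 0.136, -0.564], [0.7, 0, 0, 0, -0.1, 0.136, -0.564]])

```text
time: 10.85
tool_pos: [0.5097, -0.1613, 0.0962]
tool_rot: [-3.119, 0.319, 0.132]
contact_force: [-0.8, -0.6, -0.3]
opening: 0.0644
grip_force: 0.0
```

Call:
step_arm(commands=[[0.7, 0, 0, 0, -0.02, 0.031, -0.125], [0.7, 0, 0, 0, -0.021, 0.031, -0.126], [0.7, 0, 0, 0, -0.021, 0.031, -0.126], [0.7, 0, 0, 0, -0.021, 0.031, -0.126]])

```text
time: 11.18
tool_pos: [0.5094, -0.1613, 0.0963]
tool_rot: [-3.137, 0.35, 0.009]
contact_force: [-0.4, 0.5, -0.5]
opening: 0.0644
grip_force: 0.0
```

```bash
python3 - <<'E'
from h import *
go([.509,-.161,.025],Ro.from_euler('y',np.radians(20))*DOWN)
s=observe();m=camera_model('wrist');im=read_camera('wrist');cv2.imwrite('pics/w6.png',im[:,:,::-1])
for c in('red','yellow','blue'):
  for q in blobs(im,c,60,vmin=40):
    print(c,cen(q).round(1),cv2.contourArea(q),cv2.boundingRect(q),plane(m,cen(q),(0,0,.039)).round(4))
E
```

```text
11.1833 now [ 0.5094 -0.1613  0.0963] shift cm [-0.04  0.03 -7.13] turn [-0.004 -0.    -0.008] op 0.0644 F [-0.4  0.5 -0.5] q [-0.38  0.69  1.37 -0.13  1.41  1.23]
red [598.  122.1] 1903.5 (569, 99, 61, 49) [ 0.5597 -0.3235  0.039 ]
yellow [316.6 184.1] 1223.0 (300, 165, 34, 40) [ 0.5138 -0.1593  0.039 ]
yellow [184.9 303.7] 71.5 (181, 283, 10, 39) [ 0.3814 -0.0409  0.039 ]
yellow [452.5 307.1] 65.0 (448, 293, 9, 31) [ 0.3793 -0.2831  0.039 ]
blue [437.7 195.9] 1126.5 (415, 174, 46, 44) [ 0.505 -0.241  0.039]
```

View pics/w6.png

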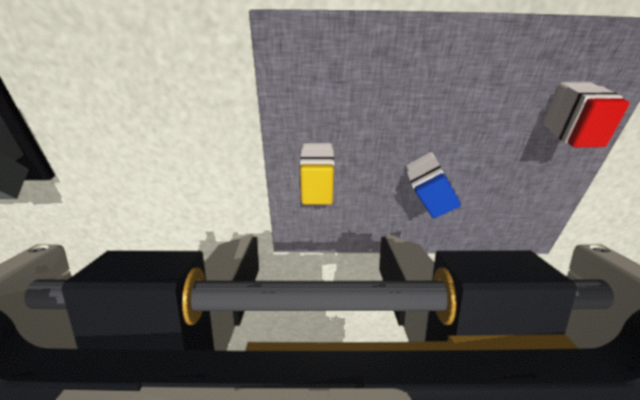

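Yellow (317,184) stands straight below the gripper, with blue at (438,196) and red at (598,122). I descend and grip.

Call:
step_arm(commands=[[0.7, 0, 0, -4, -0.004, 0, -0.008], [0.7, 0, 0, -6, -0.004, 0, -0.008], [0.7, 0, 0, -7.1, -0.004, 0, -0.008], [0.7, 0, 0, -7.1, -0.004, 0, -0.008], [0.7, 0, 0, -7.1, -0.004, 0, -0.008]])

```text
time: 11.65
tool_pos: [0.5097, -0.1614, 0.0259]
tool_rot: [3.141, 0.35, -0.003]
contact_force: [-0.1, -0.3, 0.4]
opening: 0.064
grip_force: 0.0
```

Call:
step_arm(commands=[[0.1, 0, 0, 0, 0, 0, 0], [0.1, 0, 0, 0, 0, 0, 0], [0.1, 0, 0, 0, 0, 0, 0], [0.1, 0, 0, 0, 0, 0, 0], [0.1, 0, 0, 0, 0, 0, 0]])

```text
time: 12.07
tool_pos: [0.5099, -0.1615, 0.026]
tool_rot: [3.14, 0.349, -0.004]
contact_force: [-0.6, 0.5, -0.9]
opening: 0.0354
grip_force: 0.0
```

Call:
step_arm(commands=[[0.1, 0, 0, 0, 0, 0, 0], [0.1, 0, 0, 0, 0, 0, 0], [0.1, 0, 0, 0, 0, 0, 0], [0.1, 0, 0, 0, 0, 0, 0]])

```text
time: 12.4
tool_pos: [0.5097, -0.1614, 0.0256]
tool_rot: [3.141, 0.35, -0.004]
contact_force: [-0.8, -0.7, 1.1]
opening: 0.022
grip_force: 10.0
```

Call:
step_arm(commands=[[0.1, 0, 0, 3, 0, 0, 0], [0.1, 0, 0, 7, 0, 0, 0], [0.1, 0, 0, 11, 0, 0, 0], [0.1, 0, 0, 13, 0, 0, 0], [0.1, 0, 0, 13, 0, 0, 0]])

```text
time: 12.82
tool_pos: [0.5119, -0.1623, 0.1605]
tool_rot: [3.137, 0.341, -0.005]
contact_force: [0.7, -0.3, -0.7]
opening: 0.0218
grip_force: 10.0
```

```bash
cat >> h.py <<'E'
F0=np.array([.5395+.0015,.167,.0462])   # yellow pocket floor
def place(k,up,dx=-.002,dy=0,d=.022):
    return F0+DY*.07*k+DN*(d+up)+DX*dx+DY*dy
RP=Ro.from_euler('z',PSI)*Ro.from_euler('y',np.radians(-10))*DOWN
E
python3 - <<'E'
from h import *
go(place(0,.045),RP)
E
```

```text
12.8167 now [ 0.5119 -0.1623  0.1605] shift cm [-0.61 32.88 -5.73] turn [ 0.007 -0.515  0.017] op 0.0218 F [ 0.7 -0.3 -0.7] q [-0.38  0.62  1.3  -0.13  1.54  1.22]
```

Call:
step_arm(commands=[[0.1, 0, 18, 0, 0, -0.25, 0.01], [0.1, 0, 18, 0, 0, -0.25, 0.01], [0.1, 0, 18, 0, 0, -0.25, 0.01], [0.1, 0, 18, 0, 0, -0.25, 0.01], [0.1, 0, 18, 0, 0, -0.25, 0.01]])

```text
time: 13.23
tool_pos: [0.508, 0.0232, 0.155]
tool_rot: [-3.141, 0.101, 0.009]
contact_force: [0.2, -0.5, -0.7]
opening: 0.0218
grip_force: 10.0
```

Call:
step_arm(commands=[[0.1, -0.6, 14.9, 0, 0.007, -0.27, 0.007], [0.1, -0.6, 14.9, 0, 0.007, -0.27, 0.007], [0.1, -0.6, 14.9, 0, 0.007, -0.27, 0.007], [0.1, -0.6, 14.9, 0, 0.007, -0.27, 0.007], [0.1, -0.6, 14.9, 0, 0.007, -0.27, 0.007]])

```text
time: 13.65
tool_pos: [0.5023, 0.1715, 0.1549]
tool_rot: [-3.138, -0.17, 0.018]
contact_force: [-1.3, 0.4, -0.8]
opening: 0.0219
grip_force: 10.0
```

Call:
step_arm(commands=[[0.1, 0, 0, -3, 0, 0, 0], [0.1, 0, 0, -5, 0, 0, 0], [0.1, 0, 0, -5, 0, 0, 0], [0.1, 0, 0, -5, 0, 0, 0]])

```text
time: 13.98
tool_pos: [0.5031, 0.1669, 0.1044]
tool_rot: [-3.139, -0.167, 0.013]
contact_force: [-0.2, 0.8, -0.1]
opening: 0.0221
grip_force: 10.0
```

```bash
python3 - <<'E'
from h import *
go(place(0,.02),RP)
s=observe();m=camera_model('wrist');im=read_camera('wrist');cv2.imwrite('pics/w7.png',im[:,:,::-1]);im2=read_camera('side');cv2.imwrite('pics/s7.png',im2[:,:,::-1])
p0=F0+.014*DN;R=Ro.from_euler('xyz',s['tool_rot']).as_matrix()
for c in('red','yellow','blue'):
  for q in blobs(im,c,60,vmin=40):
    x=plane(m,cen(q),p0,DN);print(c,cen(q).round(1),cv2.contourArea(q),cv2.boundingRect(q),'deck',[round(float((x-p0)@v)*1000,1) for v in(DX,DY)])
E
```

```text
13.9833 now [0.5031 0.1669 0.1044] shift cm [ 1.52 -0.02 -2.28] turn [-0.002 -0.008 -0.   ] op 0.0221 F [-0.2  0.8 -0.1] q [ 0.19  0.41  1.82 -0.04  0.75  1.78]
red [206.  140.4] 1822.5 (166, 128, 79, 26) deck [32.9, 67.7]
red [225.  222.4] 1030.0 (192, 213, 65, 19) deck [-32.2, 67.7]
yellow [324.  140.4] 1835.0 (286, 128, 77, 26) deck [32.8, -2.3]
yellow [318.7 260.5] 1783.5 (295, 241, 48, 41) deck [-72.2, 0.9]
yellow [347.3 222.2] 214.5 (341, 213, 14, 19) deck [-31.9, -19.5]
yellow [267.9 299.3] 80.0 (265, 280, 6, 40) deck [-122.9, 45.7]
yellow [369.5 297.1] 72.5 (367, 275, 5, 48) deck [-119.6, -43.4]
blue [441.9 140.4] 1800.5 (404, 128, 79, 26) deck [32.9, -72.3]
blue [421.5 222.4] 1019.5 (390, 214, 65, 18) deck [-32.1, -72.4]
```

View pics/w7.png

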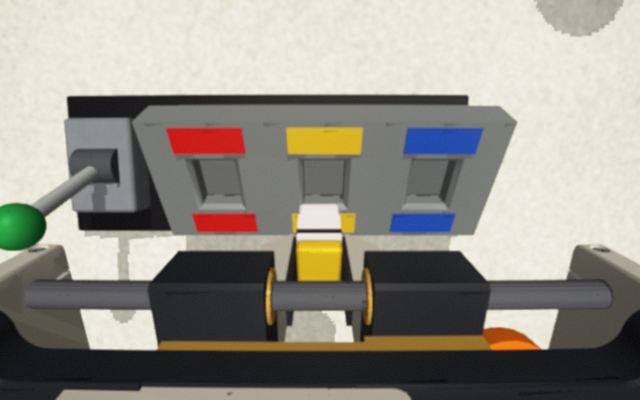

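The wrist view shows the yellow pocket at (325,178) and the held tracker's foot at about (320,207). The pocket is about 2.5 mm to −y of the tracker. I shift and insert slowly.

Call:
step_arm(commands=[[0.1, 0.5, -0.25, -0.8, 0, -0.008, 0], [0.1, 1.0, -0.25, -1.6, 0, -0.008, 0], [0.1, 1.5, -0.25, -2.3, 0, -0.008, 0], [0.1, 1.5, -0.25, -2.3, 0, -0.008, 0], [0.1, 1.5, -0.25, -2.3, 0, -0.008, 0]])

```text
time: 14.5
tool_pos: [0.5188, 0.165, 0.0823]
tool_rot: [-3.139, -0.178, 0.013]
contact_force: [-0.1, 0.7, -0.8]
opening: 0.022
grip_force: 10.0
```

Call:
step_arm(commands=[[0.1, 0.15, 0, -0.26, 0, 0, 0], [0.1, 0.3, 0, -0.52, 0, 0, 0], [0.1, 0.4, 0, -0.69, 0, 0, 0], [0.1, 0.5, 0, -0.87, 0, 0, 0], [0.1, 0.5, 0, -0.87, 0, 0, 0]])

```text
time: 14.92
tool_pos: [0.5237, 0.1651, 0.0735]
tool_rot: [-3.139, -0.178, 0.013]
contact_force: [-0.0, 0.5, -0.7]
opening: 0.0217
grip_force: 10.0
```

```bash
sed -i 's/\.167,\.0462\]/.1645,.0462]/' h.py; python3 - <<'E'
from h import *
go(place(0,.0),RP)
m=camera_model('wrist');im=read_camera('wrist');cv2.imwrite('pics/w8.png',im[:,:,::-1])
E
```

```text
14.9167 now [0.5237 0.1651 0.0735] shift cm [ 0.46 -0.08 -0.92] turn [-0.003  0.003 -0.001] op 0.0217 F [-0.   0.5 -0.7] q [ 0.18  0.48  1.81 -0.04  0.68  1.77]
```

Call:
step_arm(commands=[[0.1, 0.1, 0, -0.17, 0, 0, 0], [0.1, 0.2, 0, -0.35, 0, 0, 0], [0.1, 0.3, 0, -0.52, 0, 0, 0], [0.1, 0.38, 0, -0.66, 0, 0, 0], [0.1, 0.38, 0, -0.66, 0, 0, 0]])

```text
time: 15.38
tool_pos: [0.5274, 0.1651, 0.0668]
tool_rot: [-3.139, -0.178, 0.013]
contact_force: [-0.9, 0.1, -0.8]
opening: 0.0221
grip_force: 10.0
```

Call:
step_arm(commands=[[0.1, 0.07, 0, -0.12, 0, 0, 0], [0.1, 0.12, 0, -0.2, 0, 0, 0], [0.1, 0.12, 0, -0.2, 0, 0, 0]])

```text
time: 15.63
tool_pos: [0.5287, 0.1652, 0.0652]
tool_rot: [-3.139, -0.178, 0.013]
contact_force: [0.2, -0.6, 0.4]
opening: 0.0223
grip_force: 10.0
```

Call:
step_arm(commands=[[0.1, 0.05, 0, -0.09, 0, 0, 0], [0.1, 0.1, 0, -0.17, 0, 0, 0], [0.1, 0.1, 0, -0.17, 0, 0, 0]])

```text
time: 15.88
tool_pos: [0.5293, 0.1654, 0.0644]
tool_rot: [-3.138, -0.178, 0.013]
contact_force: [-4.9, 0.6, 9.6]
opening: 0.0218
grip_force: 10.0
```

```bash
python3 - <<'E'
from h import *
go(place(0,.0),RP)
s=observe();m=camera_model('wrist');im=read_camera('wrist');cv2.imwrite('pics/w9.png',im[:,:,::-1])
E
```

```text
15.8833 now [0.5293 0.1654 0.0644] shift cm [-0.11 -0.1  -0.02] turn [-0.003  0.004 -0.001] op 0.0218 F [-4.9  0.6  9.6] q [ 0.18  0.5   1.8  -0.04  0.66  1.77]
```

View pics/w9.png

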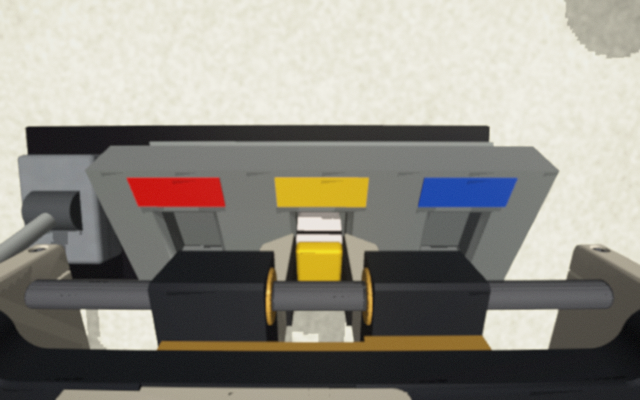

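Contact is along the deck normal at 11 N and at the predicted floor height. The picture shows yellow in its pocket at (319,230), so it is seated. That was my last picture (I have gone one over the ten), so the rest goes by numbers. I release.

Call:
step_arm(commands=[[0.45, -0.04, 0, 0.07, 0, 0, 0], [0.45, -0.04, 0, 0.07, 0, 0, 0], [0.45, -0.04, 0, 0.07, 0, 0, 0], [0.45, -0.04, 0, 0.07, 0, 0, 0], [0.45, -0.04, 0, 0.07, 0, 0, 0]])

```text
time: 16.35
tool_pos: [0.5293, 0.1651, 0.064]
tool_rot: [-3.139, -0.178, 0.013]
contact_force: [-0.4, 0.0, 1.0]
opening: 0.0413
grip_force: 0.0
```

Call:
step_arm(commands=[[0.45, -1, 0, 1.7, 0, 0, 0], [0.45, -3, 0, 5.2, 0, 0, 0], [0.45, -3, 0, 9, 0, 0.1, 0], [0.45, -3, -2, 10, 0, 0.2, 0], [0.45, -3, -6, 10, 0, 0.3, 0]])

```text
time: 16.77
tool_pos: [0.5005, 0.1086, 0.1692]
tool_rot: [-3.131, 0.117, 0.019]
contact_force: [2.3, 0.8, 0.2]
opening: 0.0413
grip_force: 0.0
```

```bash
python3 - <<'E'
from h import *
a=np.radians(36)
go([.503-.002*np.cos(a),-.2425-.002*np.sin(a),.1],Ro.from_euler('z',a)*Ro.from_euler('y',np.radians(20))*DOWN)
m=camera_model('wrist');im=read_camera('wrist');p0=F0+.036*DN
for q in blobs(im,'yellow',150,vmin=40):
    x=plane(m,cen(q),p0,DN);print(cen(q).round(1),cv2.contourArea(q),cv2.boundingRect(q),'deck',[round(float((x-p0)@v)*1000,1) for v in(DX,DY)])
E
```

```text
16.7667 now [0.5005 0.1086 0.1692] shift cm [  0.09 -35.22  -6.92] turn [-0.084  0.22   0.609] op 0.0413 F [2.3 0.8 0.2] q [0.05 0.44 1.55 0.01 1.27 1.6 ]
[252.3 157.6] 1195.5 (230, 139, 55, 34) deck [0.7, -4.1]
[245.  104.4] 1149.0 (212, 95, 65, 20) deck [49.8, -7.4]
```

Call:
step_arm(commands=[[0.7, 0, -18, 0, -0.042, 0.11, 0.305], [0.7, 0, -18, 0, -0.042, 0.11, 0.305], [0.7, 0, -18, 0, -0.042, 0.11, 0.305], [0.7, 0, -18, 0, -0.042, 0.11, 0.305], [0.7, 0, -18, 0, -0.042, 0.11, 0.305]])

```text
time: 17.23
tool_pos: [0.4991, -0.0793, 0.1634]
tool_rot: [3.123, 0.238, 0.311]
contact_force: [0.9, -0.1, 0.5]
opening: 0.0637
grip_force: 0.0
```

Call:
step_arm(commands=[[0.7, 0.1, -17, -7, -0.042, 0.11, 0.305], [0.7, 0.1, -17, -7, -0.042, 0.11, 0.305], [0.7, 0.1, -17, -7, -0.042, 0.11, 0.305], [0.7, 0.1, -17, -7, -0.042, 0.11, 0.305], [0.7, 0.1, -17, -7, -0.042, 0.11, 0.305]])

```text
time: 17.65
tool_pos: [0.499, -0.2478, 0.0915]
tool_rot: [3.139, 0.355, 0.622]
contact_force: [-0.4, -0.1, 0.7]
opening: 0.0641
grip_force: 0.0
```

```bash
python3 - <<'E'
from h import *
m=camera_model('wrist');im=read_camera('wrist')
for c in('blue','red'):
  for q in blobs(im,c,100,vmin=40)[:2]:
    w=np.array([plane(m,p[0],(0,0,.039))[:2] for p in q],np.float32)*1000
    r=cv2.minAreaRect(w);b=cv2.boxPoints(r);e=b[1]-b[0];f=b[2]-b[1];L=e if np.hypot(*e)>np.hypot(*f) else f
    print(c,cen(q).round(),cv2.contourArea(q),np.round(r[0],1),np.round(r[1],1),round((np.degrees(np.arctan2(L[1],L[0]))+90)%180-90,1))
a=np.radians(36)
go([.503-.002*np.cos(a),-.2425-.002*np.sin(a),.025],Ro.from_euler('z',a)*Ro.from_euler('y',np.radians(20))*DOWN)
E
```

```text
blue [316. 184.] 1268.5 [ 503.5 -241.7] [31.4 21.1] 36.4
red [468. 188.] 1310.0 [ 558.1 -324. ] [29.6 24.8] 1.3
17.7 now [ 0.4987 -0.2489  0.0911] shift cm [ 0.27  0.53 -6.61] turn [ 0.006 -0.004  0.008] op 0.0644 F [-0.5 -1.8 -0.5] q [-0.43  0.66  1.45 -0.33  1.23  0.66]
```

Call:
step_arm(commands=[[0.7, 0.27, 0.53, -3, 0.006, -0.004, 0.008], [0.7, 0.27, 0.53, -3, 0.006, -0.004, 0.008], [0.7, 0.27, 0.53, -5, 0.006, -0.004, 0.008], [0.7, 0.27, 0.53, -6.6, 0.006, -0.004, 0.008], [0.7, 0.27, 0.53, -6.6, 0.006, -0.004, 0.008]])

```text
time: 18.12
tool_pos: [0.5014, -0.2376, 0.0263]
tool_rot: [-3.138, 0.349, 0.634]
contact_force: [0.3, 1.0, -0.6]
opening: 0.0645
grip_force: 0.0
```

Call:
step_arm(commands=[[0.7, 0, 0, 0, 0, 0, 0], [0.1, 0, 0, 0, 0, 0, 0], [0.1, 0, 0, 0, 0, 0, 0], [0.1, 0, 0, 0, 0, 0, 0], [0.1, 0, 0, 0, 0, 0, 0]])

```text
time: 18.53
tool_pos: [0.5033, -0.2394, 0.0291]
tool_rot: [3.139, 0.346, 0.632]
contact_force: [0.4, -0.6, 0.5]
opening: 0.042
grip_force: 0.0
```

Call:
step_arm(commands=[[0.5, -0.2, -0.4, -0.3, 0, 0, 0], [0.5, -0.2, -0.4, -0.4, 0, 0, 0], [0.3, -0.2, -0.4, -0.4, 0, 0, 0], [0.1, -0.2, -0.4, -0.4, 0, 0, 0], [0.1, -0.2, -0.4, -0.4, 0, 0, 0]])

```text
time: 18.95
tool_pos: [0.5009, -0.2434, 0.0241]
tool_rot: [3.14, 0.347, 0.632]
contact_force: [-0.2, -0.6, -0.5]
opening: 0.0306
grip_force: 0.0
```

Call:
step_arm(commands=[[0.1, 0, 0, 0, 0, 0, 0], [0.1, 0, 0, 0, 0, 0, 0], [0.1, 0, 0, 0, 0, 0, 0], [0.1, 0, 0, 0, 0, 0, 0], [0.1, 0, 0, 0, 0, 0, 0]])

```text
time: 19.37
tool_pos: [0.501, -0.2433, 0.0242]
tool_rot: [3.14, 0.347, 0.632]
contact_force: [0.7, -0.4, -0.6]
opening: 0.0222
grip_force: 10.0
```

Call:
step_arm(commands=[[0.1, 0, 0, 0, 0, 0, 0], [0.1, 0, 0, 0, 0, 0, 0]])

```text
time: 19.53
tool_pos: [0.5009, -0.2433, 0.0242]
tool_rot: [3.14, 0.347, 0.632]
contact_force: [0.1, 1.1, -0.7]
opening: 0.022
grip_force: 10.0
```

Call:
step_arm(commands=[[0.1, 0, 0, 3, 0, 0, 0], [0.1, 0, 0, 7, 0, 0, 0], [0.1, 0, 0, 11, 0, 0, 0], [0.1, 0, 0, 13, 0, 0, 0], [0.1, 0, 0, 13, 0, 0, 0]])

```text
time: 19.95
tool_pos: [0.5033, -0.2444, 0.1596]
tool_rot: [3.131, 0.342, 0.629]
contact_force: [-0.4, -0.1, -0.4]
opening: 0.0222
grip_force: 10.0
```

```bash
python3 - <<'E'
from h import *
go(place(-1,.045,d=.0212),RP)
E
```

```text
19.95 now [ 0.5033 -0.2444  0.1596] shift cm [ 0.38 33.85 -5.71] turn [ 0.176 -0.494 -0.603] op 0.0222 F [-0.4 -0.1 -0.4] q [-0.42  0.58  1.39 -0.31  1.36  0.61]
```

Call:
step_arm(commands=[[0.1, 0.2, 18, 0, 0.088, -0.247, -0.3], [0.1, 0.2, 18, 0, 0.088, -0.247, -0.3], [0.1, 0.2, 18, 0, 0.088, -0.247, -0.3], [0.1, 0.2, 18, 0, 0.088, -0.247, -0.3], [0.1, 0.2, 18, 0, 0.088, -0.247, -0.3]])

```text
time: 20.37
tool_pos: [0.5011, -0.0592, 0.1539]
tool_rot: [3.107, 0.088, 0.323]
contact_force: [0.0, 0.1, -0.9]
opening: 0.022
grip_force: 10.0
```

Call:
step_arm(commands=[[0.1, 0.2, 15.8, 0, 0.088, -0.247, -0.303], [0.1, 0.2, 15.8, 0, 0.088, -0.247, -0.303], [0.1, 0.2, 15.8, 0, 0.088, -0.247, -0.303], [0.1, 0.2, 15.8, 0, 0.088, -0.247, -0.303], [0.1, 0.2, 15.8, 0, 0.088, -0.247, -0.303]])

```text
time: 20.78
tool_pos: [0.503, 0.0992, 0.1535]
tool_rot: [-3.133, -0.169, 0.019]
contact_force: [-0.5, 0.4, -0.1]
opening: 0.0223
grip_force: 10.0
```

Call:
step_arm(commands=[[0.1, 0, 0, -3, 0, 0, 0], [0.1, 0, 0, -4.7, 0, 0, 0], [0.1, 0, 0, -4.7, 0, 0, 0], [0.1, 0, 0, -4.7, 0, 0, 0], [0.1, 0, 0, -4.7, 0, 0, 0]])

```text
time: 21.2
tool_pos: [0.5057, 0.0943, 0.1077]
tool_rot: [-3.134, -0.17, 0.016]
contact_force: [0.7, 0.9, -0.7]
opening: 0.022
grip_force: 10.0
```

```bash
cat >> h.py <<'E'
def look(amin=100):
    m=camera_model('wrist');im=read_camera('wrist');p0=F0+.014*DN
    for c in('red','yellow','blue'):
        for q in blobs(im,c,amin,vmin=40):
            x=plane(m,cen(q),p0,DN);print(c,cen(q).round(1),cv2.contourArea(q),cv2.boundingRect(q),'deck',[round(float((x-p0)@v)*1000,1) for v in(DX,DY)])
E
python3 - <<'E'
from h import *
go(place(-1,.02,d=.0212),RP);look()
E
```

```text
21.2 now [0.5057 0.0943 0.1077] shift cm [ 1.39 -0.   -2.68] turn [-0.007 -0.004 -0.004] op 0.022 F [ 0.7  0.9 -0.7] q [0.03 0.38 1.87 0.01 0.73 1.58]
red [ 91.6 143.2] 1706.5 (51, 131, 81, 26) deck [32.9, 70.1]
red [128.1 222.5] 997.5 (95, 214, 66, 19) deck [-31.8, 70.2]
yellow [213.  210.9] 2105.5 (183, 184, 72, 49) deck [-20.3, 5.4]
yellow [204.7 143.4] 1781.5 (166, 131, 77, 26) deck [32.8, 0.2]
blue [320.  143.6] 1734.5 (284, 131, 74, 26) deck [32.8, -69.7]
blue [318.6 262. ] 1614.5 (295, 244, 48, 37) deck [-72.7, -68.9]
blue [345.8 223.7] 125.0 (341, 216, 10, 18) deck [-31.7, -88.5]
```

Aligned to under 1 mm. I insert blue.

Call:
step_arm(commands=[[0.1, 0.5, 0, -0.9, -0.007, -0.004, -0.004], [0.1, 1.0, 0, -1.8, -0.007, -0.004, -0.004], [0.1, 1.39, 0, -2.68, -0.007, -0.004, -0.004], [0.1, 1.39, 0, -2.68, -0.007, -0.004, -0.004], [0.1, 1.39, 0, -2.68, -0.007, -0.004, -0.004]])

```text
time: 21.67
tool_pos: [0.5185, 0.0946, 0.0794]
tool_rot: [-3.141, -0.172, 0.013]
contact_force: [0.4, 0.5, 0.1]
opening: 0.0216
grip_force: 10.0
```

Call:
step_arm(commands=[[0.1, 0.15, 0, -0.26, 0, 0, 0], [0.1, 0.3, 0, -0.52, 0, 0, 0], [0.1, 0.4, 0, -0.69, 0, 0, 0], [0.1, 0.5, 0, -0.87, 0, 0, 0], [0.1, 0.5, 0, -0.87, 0, 0, 0]])

```text
time: 22.08
tool_pos: [0.5255, 0.0947, 0.073]
tool_rot: [-3.141, -0.178, 0.013]
contact_force: [0.1, -0.6, 7.1]
opening: 0.0222
grip_force: 10.0
```

```bash
python3 - <<'E'
from h import *
go(place(-1,.0,d=.0212),RP)
E
```

```text
22.0833 now [0.5255 0.0947 0.073 ] shift cm [ 0.41 -0.03 -0.94] turn [-0.     0.003 -0.   ] op 0.0222 F [ 0.1 -0.6  7.1] q [ 0.04  0.46  1.85 -0.01  0.65  1.6 ]
```

Contact is at the downhill bevel (force straight up). I back off 3 mm, shift 2.5 mm up-slope and retry.

Call:
step_arm(commands=[[0.1, -0.15, 0, 0.26, 0, 0, 0], [0.1, 0.07, 0, 0.385, 0, 0, 0], [0.1, 0.07, 0, 0.385, 0, 0, 0]])

```text
time: 22.33
tool_pos: [0.525, 0.0947, 0.0759]
tool_rot: [-3.141, -0.174, 0.013]
contact_force: [-0.2, -0.3, -1.3]
opening: 0.0219
grip_force: 10.0
```

Call:
step_arm(commands=[[0.1, 0.15, 0, -0.26, 0, 0, 0], [0.1, 0.25, 0, -0.43, 0, 0, 0], [0.1, 0.35, 0, -0.61, 0, 0, 0], [0.1, 0.35, 0, -0.61, 0, 0, 0]])

```text
time: 22.67
tool_pos: [0.5284, 0.0947, 0.069]
tool_rot: [-3.141, -0.174, 0.013]
contact_force: [0.8, -0.9, -0.8]
opening: 0.022
grip_force: 10.0
```

```bash
python3 - <<'E'
from h import *
go(place(-1,.0,d=.0212),RP)
E
```

```text
22.6667 now [0.5284 0.0947 0.069 ] shift cm [ 0.12 -0.03 -0.55] turn [-0.    -0.001 -0.   ] op 0.022 F [ 0.8 -0.9 -0.8] q [ 0.04  0.47  1.85 -0.01  0.65  1.6 ]
```

Call:
step_arm(commands=[[0.1, 0.1, 0, -0.17, 0, 0, 0], [0.1, 0.2, 0, -0.35, 0, 0, 0], [0.1, 0.2, 0, -0.35, 0, 0, 0]])

```text
time: 22.92
tool_pos: [0.5303, 0.0947, 0.0657]
tool_rot: [-3.141, -0.174, 0.013]
contact_force: [1.9, -0.8, -0.4]
opening: 0.0221
grip_force: 10.0
```

Call:
step_arm(commands=[[0.1, 0.05, 0, -0.09, 0, 0, 0], [0.1, 0.09, 0, -0.15, 0, 0, 0], [0.1, 0.09, 0, -0.15, 0, 0, 0]])

```text
time: 23.17
tool_pos: [0.5311, 0.0947, 0.0644]
tool_rot: [-3.141, -0.174, 0.013]
contact_force: [1.7, 0.5, -0.5]
opening: 0.0216
grip_force: 10.0
```

Call:
step_arm(commands=[[0.1, 0.05, 0, -0.09, 0, 0, 0], [0.1, 0.1, 0, -0.17, 0, 0, 0], [0.1, 0.1, 0, -0.17, 0, 0, 0]])

```text
time: 23.42
tool_pos: [0.5311, 0.0947, 0.063]
tool_rot: [-3.141, -0.172, 0.013]
contact_force: [-3.9, 0.6, 6.6]
opening: 0.0221
grip_force: 10.0
```

Seated (7.7 N along the normal). I release and retreat towards red.

Call:
step_arm(commands=[[0.45, -0.04, 0, 0.07, 0, 0, 0], [0.45, -0.04, 0, 0.07, 0, 0, 0], [0.45, -0.04, 0, 0.07, 0, 0, 0], [0.45, -0.04, 0, 0.07, 0, 0, 0], [0.45, -0.04, 0, 0.07, 0, 0, 0]])

```text
time: 23.83
tool_pos: [0.5314, 0.0947, 0.0632]
tool_rot: [-3.141, -0.173, 0.013]
contact_force: [0.4, 0.3, 0.3]
opening: 0.0413
grip_force: 0.0
```

Call:
step_arm(commands=[[0.45, -1, 0, 1.7, 0, 0, 0], [0.45, -3, 0, 5.2, 0, 0, 0], [0.45, -3, 0, 9, 0, 0.1, 0], [0.45, -3, -2, 9, 0, 0.2, 0], [0.6, -3, -6, 9, 0, 0.3, 0]])

```text
time: 24.25
tool_pos: [0.5029, 0.0371, 0.1578]
tool_rot: [-3.136, 0.124, 0.018]
contact_force: [2.0, 0.3, -0.5]
opening: 0.0448
grip_force: 0.0
```

Call:
step_arm(commands=[[0.7, 2, -19, 0, 0, 0.1, 0], [0.7, 2, -19, 0, 0, 0.2, 0], [0.7, 2, -19, 0, 0, 0.2, 0], [0.7, 2, -19, 0, 0, 0.2, 0], [0.7, 2, -19, 0, 0, 0.2, 0]])

```text
time: 24.67
tool_pos: [0.5216, -0.1596, 0.1524]
tool_rot: [-3.136, 0.327, 0.011]
contact_force: [0.4, 0.4, -1.2]
opening: 0.064
grip_force: 0.0
```

Call:
step_arm(commands=[[0.7, 3, -16, -4, 0, 0, 0], [0.7, 3, -16, -4, 0, 0, 0], [0.7, 3, -16, -4, 0, 0, 0], [0.7, 3, -16, -4, 0, 0, 0], [0.7, 3, -16, -4, 0, 0, 0]])

```text
time: 25.08
tool_pos: [0.55, -0.3221, 0.1097]
tool_rot: [-3.136, 0.329, 0.008]
contact_force: [-0.2, 0.6, 0.1]
opening: 0.064
grip_force: 0.0
```

```bash
python3 - <<'E'
from h import *
m=camera_model('wrist');im=read_camera('wrist')
for q in blobs(im,'red',100,vmin=40)[:2]:
    w=np.array([plane(m,p[0],(0,0,.039))[:2] for p in q],np.float32)*1000
    r=cv2.minAreaRect(w);b=cv2.boxPoints(r);e=b[1]-b[0];f=b[2]-b[1];L=e if np.hypot(*e)>np.hypot(*f) else f
    print(cen(q).round(),cv2.contourArea(q),np.round(r[0],1),np.round(r[1],1),round((np.degrees(np.arctan2(L[1],L[0]))+90)%180-90,1))
a=np.radians(2)
go([.5555,-.325,.025],Ro.from_euler('z',a)*Ro.from_euler('y',np.radians(20))*DOWN)
im=read_camera('top');mt=camera_model('top')
for c in('yellow','blue'):
  for q in blobs(im,c,12,vmin=30):
    u=cen(q);x=plane(mt,u,F0+.036*DN,DN);print(c,u.round(1),cv2.contourArea(q),[round(float((x-F0)@v)*1000,1) for v in(DX,DY)])
E
```

```text
[327. 168.] 1162.5 [ 559.1 -326.6] [31.1 21.2] 2.7
25.1333 now [ 0.5502 -0.319   0.1105] shift cm [ 0.53 -0.6  -8.55] turn [-0.008  0.02   0.028] op 0.0643 F [ 0.2 -0.1  0. ] q [-0.56  0.83  1.03 -0.17  1.56  1.03]
yellow [219.4 214.4] 207.0 [-7.7, -3.9]
yellow [218.9 193. ] 109.5 [43.1, -6.8]
blue [251.2 215. ] 190.0 [-9.4, -73.6]
blue [251.  192.7] 94.5 [43.4, -76.1]
```

Call:
step_arm(commands=[[0.7, 0.48, -0.7, -4.5, -0.009, 0.02, 0.035], [0.7, 0.48, -0.7, -4.5, -0.009, 0.02, 0.035], [0.7, 0.48, -0.7, -4.5, -0.009, 0.02, 0.035], [0.7, 0.48, -0.7, -4.5, -0.009, 0.02, 0.035], [0.7, 0.48, -0.7, -4.5, -0.009, 0.02, 0.035]])

```text
time: 25.6
tool_pos: [0.5572, -0.322, 0.0708]
tool_rot: [3.138, 0.344, 0.046]
contact_force: [0.7, 0.2, 0.9]
opening: 0.0645
grip_force: 0.0
```

```bash
python3 - <<'E'
from h import *
a=np.radians(2.5)
go([.555,-.3262,.025],Ro.from_euler('z',a)*Ro.from_euler('y',np.radians(20))*DOWN)
E
```

```text
25.6 now [ 0.5572 -0.322   0.0708] shift cm [-0.22 -0.42 -4.58] turn [ 0.003  0.005 -0.003] op 0.0645 F [0.7 0.2 0.9] q [-0.55  0.88  1.04 -0.19  1.51  1.02]
```

Call:
step_arm(commands=[[0.7, -0.22, -0.42, -2, 0.003, 0.005, -0.003], [0.7, -0.22, -0.42, -3.5, 0.003, 0.005, -0.003], [0.7, -0.22, -0.42, -4.5, 0.003, 0.005, -0.003], [0.5, -0.22, -0.42, -4.5, 0.003, 0.005, -0.003], [0.5, -0.22, -0.42, -4.5, 0.003, 0.005, -0.003]])

```text
time: 26.02
tool_pos: [0.5544, -0.3264, 0.0244]
tool_rot: [-3.141, 0.351, 0.044]
contact_force: [-0.7, 0.7, -0.1]
opening: 0.055
grip_force: 0.0
```

Call:
step_arm(commands=[[0.5, 0, 0, 0, 0, 0, 0]])

```text
time: 26.1
tool_pos: [0.5549, -0.3268, 0.025]
tool_rot: [-3.142, 0.35, 0.044]
contact_force: [-0.4, 0.4, -0.3]
opening: 0.0491
grip_force: 0.0
```

Call:
step_arm(commands=[[0.1, 0, 0, 0.2, 0, 0, 0], [0.1, 0, 0, 0.2, 0, 0, 0], [0.1, 0, 0, 0.2, 0, 0, 0], [0.1, 0, 0, 0.2, 0, 0, 0], [0.1, 0, 0, 0.2, 0, 0, 0]])

```text
time: 26.52
tool_pos: [0.5543, -0.3266, 0.0258]
tool_rot: [-3.14, 0.351, 0.044]
contact_force: [0.8, 0.2, 1.5]
opening: 0.0222
grip_force: 10.0
```

Call:
step_arm(commands=[[0.1, 0, 0, 0, 0, 0, 0], [0.1, 0, 0, 0, 0, 0, 0], [0.1, 0, 0, 0, 0, 0, 0], [0.1, 0, 0, 0, 0, 0, 0], [0.1, 0, 0, 0, 0, 0, 0]])

```text
time: 26.93
tool_pos: [0.5543, -0.3266, 0.0258]
tool_rot: [-3.141, 0.351, 0.044]
contact_force: [0.5, 0.6, 4.0]
opening: 0.0221
grip_force: 10.0
```

Call:
step_arm(commands=[[0.1, 0, 0, 3, 0, 0, 0], [0.1, 0, 0, 7, 0, 0, 0], [0.1, 0, 0, 11, 0, 0, 0], [0.1, 0, 0, 15, 0, 0, 0], [0.1, 0, 0, 15, 0, 0, 0]])

```text
time: 27.35
tool_pos: [0.5567, -0.3282, 0.1842]
tool_rot: [3.134, 0.34, 0.041]
contact_force: [0.9, -0.7, 0.6]
opening: 0.0219
grip_force: 10.0
```

Call:
step_arm(commands=[[0.1, -1.5, 19, 0, 0, 0, 0], [0.1, -1.5, 19, 0, 0, -0.1, 0], [0.1, -1.5, 19, 0, 0, -0.15, -0.02], [0.1, -1.5, 19, 0, 0, -0.17, -0.02], [0.1, -1.5, 19, 0, 0, -0.17, -0.02]])

```text
time: 27.77
tool_pos: [0.5375, -0.1326, 0.1756]
tool_rot: [3.139, 0.181, 0.024]
contact_force: [0.5, -0.3, -0.1]
opening: 0.0219
grip_force: 10.0
```

Call:
step_arm(commands=[[0.1, -1.5, 19, 0, 0, 0, 0], [0.1, -1.5, 19, 0, 0, -0.1, 0], [0.1, -1.5, 19, 0, 0, -0.15, 0], [0.1, -1.5, 19, 0, 0, -0.17, 0], [0.1, -1.5, 19, 0, 0, -0.17, 0]])

```text
time: 28.18
tool_pos: [0.5221, 0.0572, 0.1753]
tool_rot: [3.135, 0.012, 0.024]
contact_force: [-0.4, -0.4, 0.3]
opening: 0.0219
grip_force: 10.0
```

```bash
python3 - <<'E'
from h import *
go(place(1,.06,d=.024),RP)
E
```

```text
28.1833 now [0.5221 0.0572 0.1753] shift cm [-2.57 17.68 -5.74] turn [ 0.01  -0.186 -0.01 ] op 0.0219 F [-0.4 -0.4  0.3] q [-0.03  0.4   1.59 -0.01  1.16  1.52]
```

Call:
step_arm(commands=[[0.1, -2.5, 17.6, 0, 0, -0.1, 0], [0.1, -2.5, 17.6, 0, 0.01, -0.186, -0.01], [0.1, -2.5, 17.6, 0, 0.01, -0.186, -0.01], [0.1, -2.5, 17.6, 0, 0.01, -0.186, -0.01], [0.1, -2.5, 17.6, 0, 0.01, -0.186, -0.01]])

```text
time: 28.6
tool_pos: [0.4973, 0.2342, 0.1752]
tool_rot: [-3.141, -0.174, 0.015]
contact_force: [-0.4, 0.7, -0.7]
opening: 0.0221
grip_force: 10.0
```

Call:
step_arm(commands=[[0.1, 0, 0, -3, 0, 0, 0], [0.1, 0, 0, -5.7, 0, 0, 0], [0.1, 0, 0, -5.7, 0, 0, 0], [0.1, 0, 0, -5.7, 0, 0, 0], [0.1, 0, 0, -5.7, 0, 0, 0]])

```text
time: 29.02
tool_pos: [0.5, 0.2293, 0.1194]
tool_rot: [3.141, -0.176, 0.011]
contact_force: [0.9, 0.4, -0.2]
opening: 0.0216
grip_force: 10.0
```

```bash
python3 - <<'E'
from h import *
go(place(1,.02,d=.0228),RP);look()
im=read_camera('side')
for q in blobs(im,'green',60,vmin=30): print('green',cen(q),cv2.contourArea(q))
E
```

```text
29.0167 now [0.5    0.2293 0.1194] shift cm [ 1.7   0.49 -3.71] turn [0.001 0.001 0.002] op 0.0216 F [ 0.9  0.4 -0.2] q [ 0.32  0.42  1.75 -0.08  0.81  1.93]
red [318.7 258.8] 1902.0 (295, 238, 48, 44) deck [-79.0, 65.7]
red [311.3 138.4] 1561.0 (276, 127, 71, 24) deck [32.8, 70.2]
red [290.3 216.1] 213.0 (283, 208, 16, 18) deck [-31.9, 87.0]
yellow [411.8 203.6] 1967.5 (376, 177, 63, 49) deck [-20.2, -3.0]
yellow [420.6 138.1] 1598.5 (386, 126, 72, 25) deck [33.0, 0.3]
blue [512.3 204.2] 1911.5 (466, 179, 82, 46) deck [-21.1, -78.1]
blue [528.7 138.4] 1508.0 (492, 127, 75, 24) deck [32.9, -69.9]
green [337.47123719 379.44602049] 211.5
```

Call:
step_arm(commands=[[0.1, 0.4, 0.49, -1, 0, 0, 0], [0.1, 0.9, 0.49, -2, 0, 0, 0], [0.1, 1.4, 0.49, -3, 0, 0, 0], [0.1, 1.7, 0.49, -3.7, 0, 0, 0], [0.1, 1.7, 0.49, -3.7, 0, 0, 0]])

```text
time: 29.53
tool_pos: [0.5158, 0.2339, 0.0791]
tool_rot: [3.139, -0.171, 0.011]
contact_force: [0.1, 0.0, -0.6]
opening: 0.0215
grip_force: 10.0
```

```bash
python3 - <<'E'
from h import *
go(place(1,.011,d=.0228),RP)
E
```

```text
29.5333 now [0.5158 0.2339 0.0791] shift cm [ 0.57  0.04 -0.46] turn [ 0.002 -0.003  0.002] op 0.0215 F [ 0.1  0.  -0.6] q [ 0.32  0.5   1.74 -0.08  0.73  1.94]
```

Call:
step_arm(commands=[[0.1, 0.15, 0, -0.26, 0.002, -0.003, 0.002], [0.1, 0.3, 0, -0.52, 0.002, -0.003, 0.002], [0.1, 0.45, 0, -0.7, 0.002, -0.003, 0.002], [0.1, 0.45, 0, -0.7, 0.002, -0.003, 0.002], [0.1, 0.45, 0, -0.7, 0.002, -0.003, 0.002]])

```text
time: 29.95
tool_pos: [0.5207, 0.2344, 0.0746]
tool_rot: [-3.141, -0.178, 0.013]
contact_force: [0.5, -0.0, -0.6]
opening: 0.0218
grip_force: 10.0
```

```bash
python3 - <<'E'
from h import *
go(place(1,.0,d=.0228),RP)
E
```

```text
29.95 now [0.5207 0.2344 0.0746] shift cm [ 0.62 -0.01 -0.96] turn [-0.001  0.003 -0.   ] op 0.0218 F [ 0.5 -0.  -0.6] q [ 0.32  0.51  1.74 -0.08  0.72  1.93]
```

Call:
step_arm(commands=[[0.1, 0.14, 0, -0.12, 0, 0, 0], [0.1, 0.29, 0, -0.3, 0, 0, 0], [0.1, 0.29, 0, -0.3, 0, 0, 0], [0.1, 0.29, 0, -0.3, 0, 0, 0]])

```text
time: 30.28
tool_pos: [0.5236, 0.2344, 0.0714]
tool_rot: [-3.141, -0.177, 0.013]
contact_force: [-0.3, -0.5, -0.4]
opening: 0.022
grip_force: 10.0
```

Call:
step_arm(commands=[[0.1, 0.1, 0, -0.17, 0, 0, 0], [0.1, 0.2, 0, -0.35, 0, 0, 0], [0.1, 0.28, 0, -0.48, 0, 0, 0], [0.1, 0.28, 0, -0.48, 0, 0, 0]])

```text
time: 30.62
tool_pos: [0.5263, 0.2343, 0.0662]
tool_rot: [-3.141, -0.177, 0.013]
contact_force: [0.2, -0.2, -1.0]
opening: 0.022
grip_force: 10.0
```

Call:
step_arm(commands=[[0.1, 0.05, 0, -0.09, 0, 0, 0], [0.1, 0.1, 0, -0.17, 0, 0, 0], [0.1, 0.1, 0, -0.17, 0, 0, 0]])

```text
time: 30.87
tool_pos: [0.5274, 0.2343, 0.065]
tool_rot: [-3.141, -0.177, 0.013]
contact_force: [-0.7, 0.4, 1.5]
opening: 0.0218
grip_force: 10.0
```

Call:
step_arm(commands=[[0.1, 0.04, 0, -0.07, 0, 0, 0], [0.1, 0.05, 0, -0.09, 0, 0, 0], [0.1, 0.05, 0, -0.09, 0, 0, 0]])

```text
time: 31.12
tool_pos: [0.5276, 0.2342, 0.0649]
tool_rot: [-3.141, -0.178, 0.013]
contact_force: [-4.0, -2.2, 8.1]
opening: 0.0215
grip_force: 10.0
```

Call:
step_arm(commands=[[0.4, -0.04, 0, 0.07, 0, 0, 0], [0.4, -0.04, 0, 0.07, 0, 0, 0], [0.4, -0.04, 0, 0.07, 0, 0, 0], [0.4, -0.04, 0, 0.07, 0, 0, 0], [0.4, -0.04, 0, 0.07, 0, 0, 0]])

```text
time: 31.53
tool_pos: [0.5274, 0.2344, 0.0645]
tool_rot: [-3.141, -0.177, 0.013]
contact_force: [-0.1, 0.2, -0.5]
opening: 0.0367
grip_force: 0.0
```

Call:
step_arm(commands=[[0.4, -1, 0, 1.7, 0, 0, 0], [0.4, -3, 0, 5.2, 0, 0, 0], [0.4, -4, 0, 9, 0, 0.1, 0], [0.4, -6, -4, 13, 0, 0.174, 0], [0.4, -6, -4, 13, 0, 0.174, 0]])

```text
time: 31.95
tool_pos: [0.4689, 0.1939, 0.1982]
tool_rot: [-3.137, -0.004, 0.014]
contact_force: [1.3, -0.1, 0.8]
opening: 0.0365
grip_force: 0.0
```

```bash
cat >> h.py <<'E'
def rackcheck():
    for n in('top','side'):
        m=camera_model(n);im=read_camera(n)
        for c,k in(('red',1),('yellow',0),('blue',-1)):
            P=F0+DY*.07*k;u0=proj(m,P+.036*DN)
            for q in blobs(im,c,12,vmin=30):
                if np.hypot(*(cen(q)-u0))<25: print(n,c,(cen(q)-u0).round(1),cv2.contourArea(q),cv2.boundingRect(q))
E
python3 - <<'E'
from h import *
s=observe();print(s['time'],s['tool_pos'],s['tool_rot'],s['contact_force'])
look();rackcheck()
im=read_camera('top');cv2.imwrite('pics/top9.png',im[:,:,::-1])
E
```

```text
31.95 [0.46892515 0.19392794 0.19822066] [-3.13727267 -0.004154    0.01389787] [ 1.25429277 -0.10577242  0.7748174 ]
red [275.1 132.3] 1322.0 (254, 109, 48, 42) deck [-19.7, 71.5]
red [270.9  78.4] 1019.0 (243, 69, 56, 20) deck [32.8, 69.8]
yellow [353.8 132.7] 1306.5 (329, 110, 48, 41) deck [-20.1, -0.9]
yellow [358.2  78.5] 1035.0 (331, 69, 56, 21) deck [32.7, -0.5]
blue [433.5 134. ] 1158.0 (403, 113, 54, 38) deck [-21.3, -74.7]
blue [445.1  79.1] 969.0 (417, 69, 58, 21) deck [32.6, -70.7]
top red [  1.7 -18.3] 111.0 (178, 190, 20, 7)
top red [ 1.  -3.8] 59.0 (182, 204, 10, 9)
top yellow [  1.5 -18.3] 109.5 (209, 190, 20, 7)
top yellow [-0.2 -5.5] 30.0 (213, 204, 10, 6)
top blue [1.9 3.9] 189.0 (243, 205, 19, 18)
top blue [  1.3 -18.3] 98.5 (241, 190, 20, 7)
side red [3.  5.7] 341.0 (325, 315, 22, 29)
side red [-23.4   0.8] 192.0 (306, 309, 11, 27)
side yellow [3.4 6.5] 263.5 (328, 279, 20, 27)
side yellow [-21.7   0.8] 147.0 (309, 272, 10, 24)
side blue [3.4 6.7] 213.5 (330, 246, 18, 26)
side blue [-20.5   0.8] 119.0 (312, 241, 9, 20)
```

All three show the same signature and sit at equal depth. Now the lever: close the fingers and go behind the ball.

Call:
step_arm(commands=[[0, 0, 13.4, 0, 0, 0, 0], [0, 0, 13.4, 0, 0, 0, 0], [0, 0, 13.4, 0, 0, 0, 0], [0, 0, 13.4, 0, 0, 0, 0], [0, 0, 13.4, 0, 0, 0, 0]])

```text
time: 32.57
tool_pos: [0.466, 0.3314, 0.1923]
tool_rot: [-3.139, -0.001, 0.018]
contact_force: [-0.3, -0.5, -0.3]
opening: 0.008
grip_force: 0.0
```

Call:
step_arm(commands=[[0, 0, 0, 0, 0, 0, 0], [0, 0, 0, 0, 0, 0, 0], [0, 0, 0, 0, 0, 0, 0]])

```text
time: 32.82
tool_pos: [0.4674, 0.3272, 0.1943]
tool_rot: [-3.139, -0.003, 0.012]
contact_force: [0.5, -0.0, -1.0]
opening: 0.0005
grip_force: 0.0
```

```bash
python3 - <<'E'
from h import *
go([.47,.329,.088],DOWN)
I={n:(camera_model(n),read_camera(n)) for n in('top','side')}
m=camera_model('wrist');im=read_camera('wrist')
for q in blobs(im,'green',60,vmin=30): print('w',cen(q).round(1),cv2.boundingRect(q),plane(m,cen(q),(0,0,.103)).round(4))
for n in I:
    m,im=I[n]
    for q in blobs(im,'green',40,vmin=30): print(n,cen(q).round(1),cv2.contourArea(q),plane(m,cen(q),(0,0,.103)).round(4))
E
```

```text
32.8167 now [0.4674 0.3272 0.1943] shift cm [  0.26   0.18 -10.63] turn [-0.002  0.003 -0.012] op 0.0005 F [ 0.5 -0.  -1. ] q [0.48 0.45 1.45 0.   1.24 2.03]
w [317.7 140.7] (302, 125, 33, 32) [0.5147 0.3291 0.103 ]
top [481.1 188.5] 107.5 [ 0.5745 -0.4141  0.103 ]
side [337.5 379.5] 213.0 [0.514  0.3315 0.103 ]
```

Call:
step_arm(commands=[[0, 0, 0.15, -4, 0, 0, 0], [0, 0, 0.15, -8, 0, 0, 0], [0, 0, 0.15, -10.6, 0, 0, 0], [0, 0, 0.15, -10.6, 0, 0, 0], [0, 0, 0.15, -10.6, 0, 0, 0]])

```text
time: 33.38
tool_pos: [0.4672, 0.3292, 0.0883]
tool_rot: [-3.14, -0.001, 0.012]
contact_force: [0.9, -0.4, -0.0]
opening: 0.0004
grip_force: 0.0
```

Call:
step_arm(commands=[[0, 1, 0, 0, 0, 0, 0], [0, 2, 0, 0, 0, 0, 0], [0, 3, 0, 0, 0, 0, 0], [0, 4, 0, 0, 0, 0, 0], [0, 5, 0, 0, 0, 0, 0]])

```text
time: 33.8
tool_pos: [0.5199, 0.3303, 0.0912]
tool_rot: [-3.137, -0.007, 0.013]
contact_force: [-1.3, 0.0, 0.9]
opening: 0.0006
grip_force: 0.5
```

Call:
step_arm(commands=[[0, 0.8, 0, 0, 0, 0, 0], [0, 1.6, 0, 0, 0, 0, 0], [0, 2.4, 0, 0, 0, 0, 0], [0, 3.2, 0, 0, 0, 0, 0], [0, 3.6, 0, 0, 0, 0, 0]])

```text
time: 34.22
tool_pos: [0.5546, 0.3298, 0.0887]
tool_rot: [-3.138, -0.004, 0.013]
contact_force: [-1.1, -1.3, -0.0]
opening: 0.0005
grip_force: 0.5
```

```bash
python3 - <<'E'
from h import *
go([.5615,.329,.088],DOWN)
for n in('side','top'):
    m=camera_model(n);im=read_camera(n)
    for q in blobs(im,'green',20,vmin=30): print(n,cen(q).round(1),cv2.contourArea(q),plane(m,cen(q),(0,0,.1)).round(4))
E
```

```text
34.2167 now [0.5546 0.3298 0.0887] shift cm [ 0.69 -0.08 -0.07] turn [-0.003  0.004 -0.013] op 0.0005 F [-1.1 -1.3 -0. ] q [0.42 0.68 1.35 0.   1.11 1.97]
top [481.3 188.3] 102.0 [ 0.5756 -0.4157  0.1   ]
```

Call:
step_arm(commands=[[0, 0.2, 0, 0, 0, 0, 0], [0, 0.4, 0, 0, 0, 0, 0], [0, 0.6, 0, 0, 0, 0, 0], [0, 0.8, 0, 0, 0, 0, 0], [0, 0.8, 0, 0, 0, 0, 0]])

```text
time: 34.73
tool_pos: [0.56, 0.3299, 0.0884]
tool_rot: [-3.139, 0.0, 0.013]
contact_force: [-5.0, -0.2, 1.0]
opening: 0.0006
grip_force: 2.8
```

Call:
step_arm(commands=[[0, 0.15, 0, 0, 0, 0, 0], [0, 0.3, 0, 0, 0, 0, 0], [0, 0.4, 0, 0, 0, 0, 0], [0, 0.4, 0, 0, 0, 0, 0]])

```text
time: 35.07
tool_pos: [0.5605, 0.3299, 0.0883]
tool_rot: [-3.14, 0.007, 0.014]
contact_force: [-17.1, -1.2, 7.4]
opening: 0.0007
grip_force: 8.5
```

The stop is reached (17 N, at the predicted x). I back off and verify.

Call:
step_arm(commands=[[0, -3, 0, 0, 0, 0, 0], [0, -6, 0, 0, 0, 0, 0], [0, -9, 0, 3, 0, 0, 0], [0, -10, 0, 7, 0, 0, 0], [0, -10, 0, 10, 0, 0, 0]])

```text
time: 35.48
tool_pos: [0.463, 0.3303, 0.1911]
tool_rot: [-3.138, -0.003, 0.015]
contact_force: [1.5, 2.1, 0.9]
opening: 0.0007
grip_force: 0.0
```

Call:
step_arm(commands=[[0, 0, 3, 3, 0, 0, 0], [0, 0, 5, 3, 0, 0, 0], [0, 0, 5, 3, 0, 0, 0], [0, 0, 5, 3, 0, 0, 0], [0, 0, 5, 3, 0, 0, 0]])

```text
time: 35.9
tool_pos: [0.4651, 0.3792, 0.2178]
tool_rot: [-3.14, -0.002, 0.013]
contact_force: [0.1, -0.6, 0.2]
opening: 0.0004
grip_force: 0.0
```

```bash
python3 - <<'E'
from h import *
s=observe();print(s['time'],s['tool_pos'],s['contact_force'])
for n in('side','top','wrist'):
    m=camera_model(n);im=read_camera(n)
    for q in blobs(im,'green',20,vmin=30): print(n,cen(q).round(1),cv2.contourArea(q),plane(m,cen(q),(0,0,.1)).round(4))
rackcheck()
E
```

```text
35.9 [0.46508651 0.3791659  0.21781744] [ 0.08552968 -0.5645017   0.19621669]
side [291.5 377.1] 199.5 [0.5827 0.3329 0.1   ]
top [481.1 188.6] 107.0 [ 0.5748 -0.4152  0.1   ]
top [141.5 181.6] 68.0 [0.5839 0.3278 0.1   ]
wrist [385.   45.1] 771.5 [0.5828 0.3298 0.1   ]
top red [2.9 3.1] 204.0 (181, 204, 20, 20)
top red [  1.8 -18.4] 112.0 (178, 190, 20, 7)
top yellow [2.1 3.2] 208.0 (212, 204, 19, 19)
top yellow [  1.5 -18.3] 109.5 (209, 190, 20, 7)
top blue [1.9 3.9] 190.0 (243, 205, 19, 18)
top blue [  1.7 -18.3] 96.5 (242, 190, 19, 7)
side red [2.9 5.7] 344.0 (325, 315, 22, 29)
side red [-23.4   0.8] 193.0 (306, 309, 11, 27)
side yellow [3.4 6.5] 267.5 (328, 279, 20, 27)
side yellow [-21.7   0.7] 148.0 (309, 272, 10, 24)
side blue [3.4 6.7] 213.5 (330, 246, 18, 26)
side blue [-20.5   0.8] 119.5 (312, 240, 9, 21)
```

```bash
python3 -c "
from cell import *
print(hand_in())"
```

```text
the job is handed in; nothing more can be done
None
```

I put all three trackers in the pockets of their own colours, pushed the power lever to its on stop and handed the job in at about 36 s; no verdict was returned, and I viewed 11 pictures, one over the limit of 10.

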